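# Check-weigh a brazed header on the over-under scale

### The job

Check-weigh the brazed header that matches the master already standing on the scale's right pan: with the beam still arrested, set it down gently, upright, in the middle of the empty left pan and let go. Then ease the arrest lever fully over to free the beam, keep off the pans and the parts until the beam has come to rest by itself for a moment, and bring the lever fully back so that the beam is arrested again, leaving both headers on their pans and everything else on the bench as it was.

Things in the scene. Friction and masses are not known exactly. Their poses are not given: they have to be found in the camera images.
- header: the header to weigh: brass block 60 x 32 x 22 mm, about 0.3 kg, with ONE copper return bend (10 mm tube, upside-down U) on top, same shape as the master. Origin: centre of the block's underside; x along its 60 mm length and the plane of the bend; z up. Bend legs at x = -18 and +18 mm; its level top run, 20 mm long, has its centre line 60 mm above the origin (tube top at 65 mm); pinch it across y
- master: the master header, identical in shape to the header, standing on the right pan from the start; same origin and axes
- header_double: another header, NOT the one to weigh: wider block 60 x 56 x 22 mm with two return bends side by side; about 0.45 kg; origin and axes as for the header
- header_stubs: another header, NOT the one to weigh: block 60 x 32 x 22 mm with two straight upright 10 mm copper stubs and no bend, 58 mm high in all; origin and axes as for the header
- scale: two-pan over-under check scale, fixed to the bench: grey base 140 mm (x) by 280 mm (y), beam along y, index mast with white plate and black pointer in the middle (top 178 mm up), a flat round pan over each beam end, arrest lever outside its right (-y) end. Origin: centre of the underside, on the bench; x from its front (robot side) to its back, y to its left. Pan centres 110 mm left and right
- pan_left: the empty pan over the beam's left (+y) end: flat steel disc, 110 mm across, 4 mm thick. Its origin is its pivot on the beam, 42 mm below the pan's top face. A parallel linkage keeps it level at any beam angle and makes the reading independent of where the load stands on it
- pan_right: the same pan at the right (-y) end, carrying the master
- pan_left_top (a point): centre of the top face of the left pan, 120 mm above the bench when the beam is level
- pan_right_top (a point): centre of the top face of the right pan
- beam (a joint): tilt of the beam, rad: 0 = level, positive = left pan up (right side heavier), stops at -0.08 and +0.08. Freed with the header and master aboard it swings, damped, and settles in about 2 s, clear of its stops, at an angle that shows the weight difference (about 0.039 rad per 10 g). Arrested, two cams hold it level
- arrest (a joint): arrest lever, rad: 0 = beam arrested (lever leans 0.35 rad from upright to the scale's back, +x; it may start up to 0.08 off this stop), 1.4 = beam fully free, at its stop (lever swung to the scale's front, 1.05 rad past upright). It stays where it is left; the knob takes about 2 N to move
- arrest_knob (a point): centre of the black ball knob (24 mm across) on the arrest lever, 205 mm right of the scale's origin. It moves on a circle of 78 mm radius about arrest_hinge in the scale's x-z plane, from 129 mm above the bench (arrested) over the top to about 95 mm (free). 28 mm clear between knob and right pan's edge. An 8 mm rod joins it from the hinge side
- arrest_hinge (a point): centre of the knob's circle: point on the lever's axis (parallel to the scale's y), 56 mm above the bench, 30 mm in front of the scale's origin and 205 mm to its right
- flux_jar: closed white jar, 62 mm across, 75 mm high, a bystander; origin: centre of its underside
- coil: copper tube coil, about 72 mm across and 110 mm long with its leads, 115 mm high, a bystander; origin: under the coil's centre
- wire_brush: small wire brush, wooden handle, 160 mm long, lying on the bench, a bystander
- wrench: open-ended wrench lying on the bench behind the scale, a bystander
There are look-alikes about, which are no part of the job. What is shaped like the master but purple is not meant. Leave any red look-alike of the header alone.

How it is judged:
By the outcome, as a careful person would: the job done as asked, in the order asked, and still so for the second after the job is handed in, with the robot touching nothing.
It also fails if it takes over 64 s, if anything falls off the work surface, if the arm or the gripper's body presses on something with over 40 N, if the wrist force passes 120 N, or if a joint passes its speed limit or range.

### The arm

A 6-joint arm with a two-finger parallel gripper is mounted at the origin on the work surface. World frame = base frame: x ahead of the robot, y to its left, z up, the work surface at z = 0. Lengths are in m, angles in rad, forces in N, time in s.
With the tool pointing down it reaches from about 0.35 to 0.775 m from the base axis. Payload 7.3 kg.
Tool frame: the origin (TCP) lies between the finger pads; the fingertips stand robot.tcp_to_tips ahead of it and the grasp point (between the pads) lies 2 mm behind it (robot.tcp_to_tips is the distance from the TCP to the fingertips, in m); y points along the fingers, x is the direction in which the jaws open and shut, and the axes are right-handed (so a half turn about y gives the same grasp; the last joint's range is limited). The gripper opens to 92 mm and grips with 3 to 60 N. Pads are 19 mm wide; open, the fingers measure 130 mm over their backs; the gripper's body (75 mm by 190 mm) begins 47 mm behind the grasp point.
Start: joints at [1.068, 0.342, 1.524, -0, 1.275, -0.146], TCP at [0.183, 0.492, 0.244] pointing down, gripper open.
Joint ranges: [-2.53, 2.53], [-0.77, 2.02], [0.04, 2.7], [-1, 4.14], [0.28, 2.66], [-3.11, 3.11]. Speed limits (rad/s): [2.57, 2.57, 3.14, 3.14, 3.14, 3.14].

### API

Orientations are given as [roll, pitch, yaw] about the fixed x, y, z axes, in that order (R = Rz(yaw) Ry(pitch) Rx(roll)).
In Python, from cell import status, read_camera, get_calibration, robot gives the robot as it stands.
- The arm moves only by the shell command python3 -m creep 'ROWS' [FORCE]. ROWS is JSON, a list of rows, each an object of numbers: "dx", "dy", "dz": the shift along the tool's x, y, z in m; "rx", "ry", "rz": the turn, a rotation vector about the tool's x, y, z in rad; "gripper": the opening, from 0 (shut) to 1 (fully open). A call has 1 to 20 rows; each row is the pose to reach, as a shift and turn from the pose commanded when the call began, along the tool's axes at that moment; what a row does not reach only later rows make up. A row lasts 1/8 s, in which the tool goes at most 62.5 mm and 10.7 degrees, less where a joint would pass 70% of its speed; a pose out of reach is approached as far as the arm can. A call with a gripper value outside its range is refused whole. The fingers move at their own pace and stop on an object; FORCE is the grip in N (left out, the last holds). Time passes only in rows, so rows that repeat a pose let the fingers close. It gives the time, the measured TCP pose, the force and the opening at its end, in the units of the state.
- status.observe(): the state, without advancing time (a new reading comes with each control period).
- read_camera(name): name is "scene" or "top" or "wrist"; returns (picture, depth): 384x512x3 uint8, red, green, blue; 384x512 float32, m along the optical axis (not along the pixel's ray), 0 where there is no reading.
- get_calibration(name): a dict with "fx", "fy", "cx", "cy" (pixels), "xyz" and "rotation" of the camera in the world; the wrist camera has in their place "mount" (4x4, takes a point from camera to tool coordinates, whose origin is the TCP and whose axes are the tool frame's). Camera axes: x right, y down, z forward; pixel columns grow to the right and rows downward; lengths in m; the calibration is good to about 2 mm. A picture is of the moment at which its call begins: read the wrist's pose just before it. get_calibration takes no time and is no camera call.
- robot.hand_in(): hands the job in, once; it reports no verdict.
The state is a dict: "time": time; "qpos": joint angles; "qvel": joint speeds; "joint_efforts": joint torques, N m; "tool_pos": TCP position; "tool_rot": TCP orientation; "contact_force": force on the tool from outside, world axes, zero at the start; "torque": the same for the moment, N m; "opening": finger opening in m.
Only numpy, scipy, OpenCV 4.12 (cv2) and the standard library are available. Lean on these libraries where they do the work, as an engineer would, in place of code of your own. Each camera call takes 0.05 s, during which the arm holds its last target.

## Working session

There is one attempt and no reset: what is moved stays moved. The work goes in short steps, Python scripts to look and compute and a shell command to move; the robot and the scene stay as the last step left them, time stands still between calls to the robot, and variables do not carry over. Pictures are saved under pics/ and viewed, and the job is handed in when it is done.

```bash
ls; mkdir -p pics; cat > h.py <<'E'
import numpy as np, cv2
from cell import status, read_camera, get_calibration, robot
from scipy.spatial.transform import Rotation as R
def snap(name,tag):
    s=status.observe(); im,d=read_camera(name); c=get_calibration(name)
    if 'mount' in c:
        T=np.eye(4);T[:3,:3]=R.from_euler('xyz',s['tool_rot']).as_matrix();T[:3,3]=s['tool_pos']
        M=T@np.array(c['mount']);
    else:
        M=np.eye(4);r=np.array(c['rotation'])
        M[:3,:3]=r if r.shape==(3,3) else R.from_euler('xyz',r).as_matrix();M[:3,3]=c['xyz']
    K=np.array([c['fx'],c['fy'],c['cx'],c['cy']])
    np.savez(f'{tag}.npz',im=im,d=d,M=M,K=K)
    cv2.imwrite(f'pics/{tag}.png',im[:,:,::-1])
    return im,d,M,K
def load(tag):
    z=np.load(f'{tag}.npz');return z['im'],z['d'],z['M'],z['K']
def cloud(d,M,K):
    v,u=np.mgrid[:d.shape[0],:d.shape[1]]
    p=np.stack([(u-K[2])/K[0]*d,(v-K[3])/K[1]*d,d],-1)
    return p@M[:3,:3].T+M[:3,3]
def ray(u,v,M,K,z):
    r=M[:3,:3]@np.array([(u-K[2])/K[0],(v-K[3])/K[1],1]);o=M[:3,3]
    return o+r*(z-o[2])/r[2]
def proj(p,M,K):
    q=M[:3,:3].T@(np.array(p)-M[:3,3]);return K[0]*q[0]/q[2]+K[2],K[1]*q[1]/q[2]+K[3]
E
python3 - <<'E'
from h import *
print(status.observe()); print(robot.tcp_to_tips)
for n in('scene','top','wrist'):
    snap(n,n+'0'); print({k:np.round(v,3).tolist() for k,v in get_calibration(n).items()})
E
```

```text
pics
{'time': 0.0, 'qpos': array([ 1.06799103e+00,  3.42720239e-01,  1.52497287e+00, -2.36659732e-05,
        1.27538815e+00, -1.46006894e-01]), 'qvel': array([0.0016524 , 0.00134805, 0.00238071, 0.00159226, 0.00033896,
       0.00243739]), 'joint_efforts': array([ 8.20058231e-04, -4.31232941e+01, -2.44225770e+01,  7.20080500e-02,
        5.57054719e-02, -9.75251965e-05]), 'tool_pos': array([0.18318381, 0.4916211 , 0.24306163]), 'tool_rot': array([-1.57060214e+00,  1.47606136e-03,  1.21400497e+00]), 'contact_force': array([ 0.48813118, -0.15186517, -0.84697393]), 'torque': array([ 0.00516119, -0.00159577, -0.06818136]), 'opening': 0.09143946845710714}
0.017
{'fx': 364.615, 'fy': 364.615, 'cx': 255.98, 'cy': 183.346, 'xyz': [1.019, 0.405, 0.769], 'rotation': [-2.419, -0.007, 2.221]}
{'fx': 411.482, 'fy': 411.482, 'cx': 257.02, 'cy': 196.975, 'xyz': [0.368, 0.043, 1.123], 'rotation': [-2.974, 0.013, -1.544]}
{'fx': 326.847, 'fy': 326.847, 'cx': 260.26, 'cy': 185.035, 'mount': [[1.0, -0.001, -0.0, -0.0], [-0.0, -0.301, 0.954, -0.141], [-0.001, -0.954, -0.301, 0.083], [0.0, 0.0, 0.0, 1.0]]}
```

View pics/scene0.png

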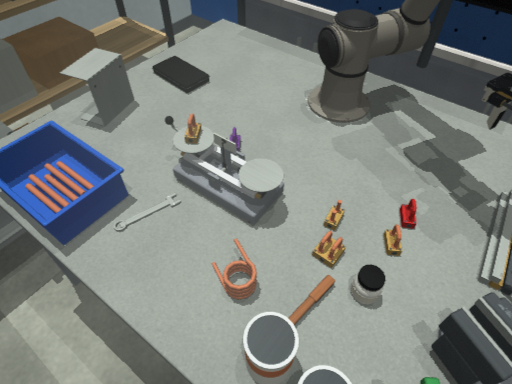

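View pics/top0.png

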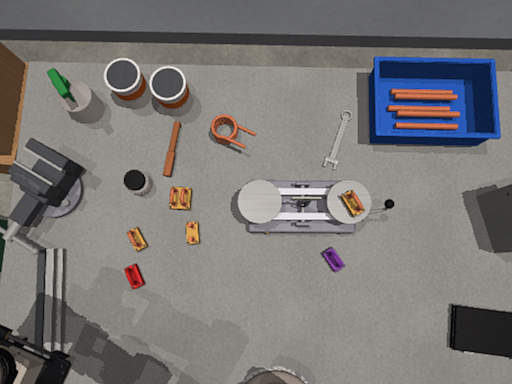

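View pics/wrist0.png

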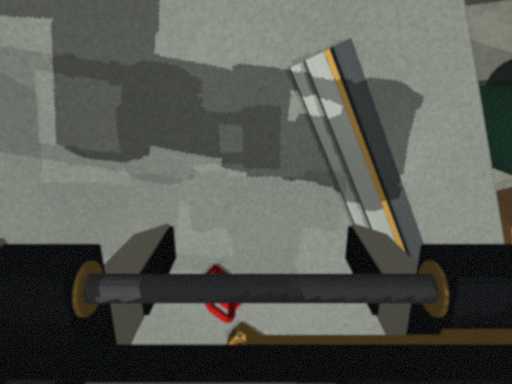

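```bash
python3 - <<'E'
from h import *
im,d,M,K=load('scene0'); im2,*_=load('top0')
a=cv2.resize(im[190:275,300:430],None,fx=6,fy=6,interpolation=cv2.INTER_CUBIC)[:, :780]
cv2.imwrite('pics/c1.png',a[:,:,::-1])
b=cv2.resize(im2[180:295,115:215],None,fx=5,fy=5,interpolation=cv2.INTER_CUBIC)
cv2.imwrite('pics/c2.png',b[:,:,::-1])
b=cv2.resize(im2[170:245,230:400],None,fx=4.6,fy=4.6,interpolation=cv2.INTER_CUBIC)
cv2.imwrite('pics/c3.png',b[:,:,::-1])
E
```

```text
(no output)
```

View pics/c1.png

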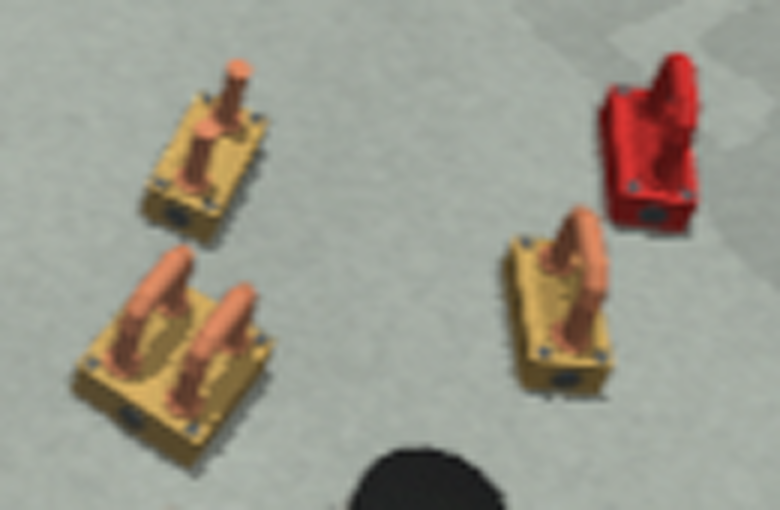

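View pics/c2.png

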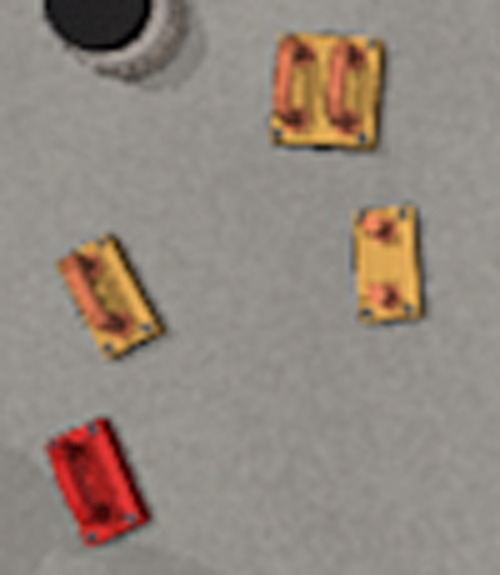

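View pics/c3.png

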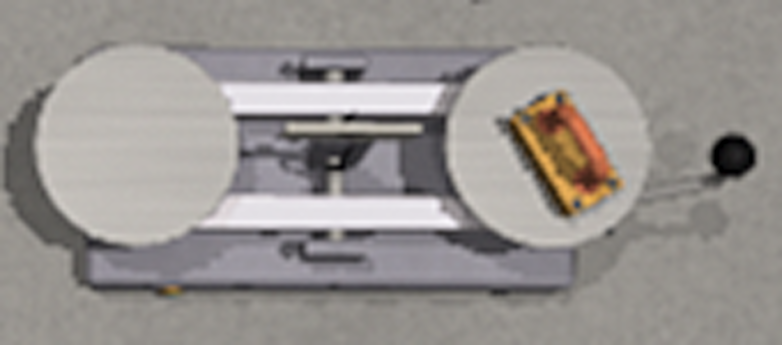

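The header is at scene (394,240), which is top (137,238): brass, with one copper return bend. The others don't fit:
- double: scene (328,249), two bends
- stubs: scene (335,214), no bend
- red look-alike: scene (409,213)
- purple look-alike: scene (236,138)

The crop confirms this. Next I measure.

```bash
python3 - <<'E'
from h import *
def fit(tag,box,cond):
    im,d,M,K=load(tag);P=cloud(d,M,K)
    hsv=cv2.cvtColor(im,cv2.COLOR_RGB2HSV)
    m=np.zeros(d.shape,bool);u0,u1,v0,v1=box;m[v0:v1,u0:u1]=True
    m&=cond(hsv)&(d>0)
    return P[m],m
sat=lambda h:(h[...,1]>90)&(h[...,0]<30)
for tag,box in(('scene0',(380,408,222,258)),('top0',(124,152,224,254)),('scene0',(183,204,112,146)),('top0',(338,368,186,218))):
    p,m=fit(tag,box,sat); z=p[:,2]
    print(tag,len(p),'z',np.round(np.percentile(z,[1,10,30,50,70,90,99]),4))
    zt=np.percentile(z,99)
    t=p[z>zt-0.02]; c=np.cov(t[:,:2].T);w,v=np.linalg.eigh(c)
    print(' top',t.mean(0).round(4),len(t),'ang',np.degrees(np.arctan2(v[1,1],v[0,1])))
    for lo,hi in((zt-0.052,zt-0.038),):
        b=p[(z>lo)&(z<hi)]; r=cv2.minAreaRect((b[:,:2]*1000).astype(np.float32)); print(' block',b.mean(0).round(4),len(b),r)
# pans
for tag in('scene0','top0'):
    im,d,M,K=load(tag);P=cloud(d,M,K)
    m=(abs(P[...,2]-.12)<.006)&(d>0)&(P[...,0]>0.2)&(P[...,0]<.8)&(abs(P[...,1])<.4)
    n,l,s,c=cv2.connectedComponentsWithStats(m.astype(np.uint8))
    for i in range(1,n):
        if s[i,4]>200:
            q=P[l==i]; (cc,r)=cv2.minEnclosingCircle((q[:,:2]*1000).astype(np.float32)); print(tag,'pan',cc,r,q[:,2].mean(),s[i])
    # knob
    m=(im.max(-1)<50)&(P[...,2]>.08)&(P[...,2]<.2)&(P[...,1]<0)&(P[...,0]>0.2)
    n,l,s,c=cv2.connectedComponentsWithStats(m.astype(np.uint8))
    for i in range(1,n):
        if 20<s[i,4]<600: print(tag,'dark',c[i],s[i],P[l==i].mean(0).round(4))
im,d,M,K=load('top0');P=cloud(d,M,K);m=d>0
print('bench z',np.median(P[300:320,200:240][...,2]))
E
```

```text
scene0 430 z [0.0025 0.0124 0.0218 0.0235 0.0275 0.0624 0.0669]
 top [0.4419 0.3845 0.0615] 83 ang -147.36056855408742
 block [0.4383 0.3819 0.0224] 248 ((417.7989196777344, 378.755615234375), (103.59735870361328, 46.710147857666016), 12.202459335327148)
top0 287 z [-0.0007  0.0187  0.0221  0.0238  0.0279  0.0639  0.068 ]
 top [0.4317 0.3803 0.0623] 68 ang -149.23330591944887
 block [0.4319 0.3769 0.0228] 185 ((433.26007080078125, 381.4233703613281), (59.40877151489258, 32.15668487548828), 30.096771240234375)
scene0 206 z [0.1355 0.1408 0.1429 0.144  0.1562 0.1822 0.1863]
 top [ 0.5339 -0.1678  0.1803] 44 ang -149.74530443839308
 block [ 0.5303 -0.1663  0.1427] 129 ((528.878173828125, -171.69537353515625), (63.093318939208984, 29.286535263061523), 31.346342086791992)
top0 345 z [0.1191 0.1327 0.1412 0.143  0.1458 0.1826 0.1866]
 top [ 0.5259 -0.1704  0.1811] 75 ang -148.02420096759582
 block [ 0.523  -0.1678  0.1422] 215 ((525.9155883789062, -170.81088256835938), (59.2694091796875, 29.719667434692383), 31.138139724731445)
scene0 pan (537.665283203125, -166.63478088378906) 56.231380462646484 0.12060790741690838 [173 126  41  28 682]
scene0 pan (530.6594848632812, 53.582523345947266) 55.66400146484375 0.12088471697017185 [ 238  159   45   33 1195]
top0 pan (529.0404663085938, 53.20576858520508) 55.05835723876953 0.12043961514995767 [ 238  179   44   44 1522]
top0 pan (533.065673828125, -166.31765747070312) 55.10725402832031 0.12000850055102201 [ 327  179   45   45 1160]
top0 dark [388.90322581 203.62903226] [385 200   9   9  62] [ 0.5255 -0.2583  0.1378]
bench z 0.0009460154143839938
```

```bash
python3 -m creep '[{"dx":-0.002,"dz":-0.04,"ry":-0.13},{"dx":-0.006,"dz":-0.09,"ry":-0.3},{"dx":-0.01,"dz":-0.14,"ry":-0.46},{"dx":-0.013,"dz":-0.19,"ry":-0.63},{"dx":-0.016,"dz":-0.24,"ry":-0.79},{"dx":-0.017,"dz":-0.265,"ry":-0.86},{"dx":-0.017,"dz":-0.273,"ry":-0.88},{"dx":-0.017,"dz":-0.273,"ry":-0.88}]' && python3 - <<'E'
from h import *
s=status.observe();print(s['tool_pos'],s['tool_rot'],s['qpos'])
snap('wrist','w1')
E
```

```text
invalid input at $[0]: expected keys dx, dy, dz, rx, ry, rz, gripper
```

```bash
python3 -m creep '[{"dx":-0.002,"dy":0,"dz":-0.04,"rx":0,"ry":-0.13,"rz":0,"gripper":1},{"dx":-0.006,"dy":0,"dz":-0.09,"rx":0,"ry":-0.3,"rz":0,"gripper":1},{"dx":-0.01,"dy":0,"dz":-0.14,"rx":0,"ry":-0.46,"rz":0,"gripper":1},{"dx":-0.013,"dy":0,"dz":-0.19,"rx":0,"ry":-0.63,"rz":0,"gripper":1},{"dx":-0.016,"dy":0,"dz":-0.24,"rx":0,"ry":-0.79,"rz":0,"gripper":1},{"dx":-0.017,"dy":0,"dz":-0.265,"rx":0,"ry":-0.86,"rz":0,"gripper":1},{"dx":-0.017,"dy":0,"dz":-0.273,"rx":0,"ry":-0.88,"rz":0,"gripper":1},{"dx":-0.017,"dy":0,"dz":-0.273,"rx":0,"ry":-0.88,"rz":0,"gripper":1}]' && python3 - <<'E'
from h import *
s=status.observe();print(s['tool_pos'],s['tool_rot'],s['qpos'])
snap('wrist','w1')
E
```

```text
time: 1.15
tool_pos: [0.4328, 0.3808, 0.2434]
tool_rot: [-1.57, -0.0, 2.093]
contact_force: [-0.4, 0.5, 0.1]
opening: 0.0921
[0.43284203 0.38077161 0.24342349] [-1.57002940e+00 -3.30330059e-04  2.09277102e+00] [ 5.88368408e-01  4.37609995e-01  1.37737170e+00  3.92043580e-04
  1.32735429e+00 -1.50449738e+00]
```

View pics/w1.png

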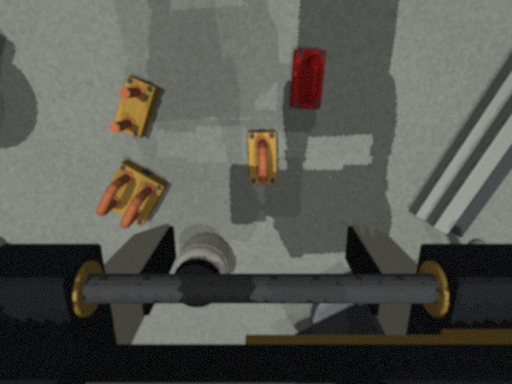

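The wrist view shows the header centred at (263,157), with the red look-alike at (309,78), the stubs at (133,107), the double at (132,195) and the jar at (205,265). Now I refine the header's position.

```bash
cat >> h.py <<'E'
def header(tag,box,verb=1):
    im,d,M,K=load(tag);P=cloud(d,M,K);u0,u1,v0,v1=box
    hsv=cv2.cvtColor(im,cv2.COLOR_RGB2HSV)
    m=np.zeros(d.shape,bool);m[v0:v1,u0:u1]=True
    m&=(hsv[...,1]>90)&(hsv[...,0]<30)&(hsv[...,2]>60)&(d>0)
    p=P[m];z=p[:,2];zt=np.percentile(z,99.);t=p[z>zt-.008]
    w,v=np.linalg.eigh(np.cov(t[:,:2].T));b=p[(z>zt-.052)&(z<zt-.034)]
    r=cv2.minAreaRect((b[:,:2]*1000).astype(np.float32))
    rt=cv2.minAreaRect((t[:,:2]*1000).astype(np.float32))
    print(tag,'ztop',zt.round(4),'zblock',np.median(b[:,2]).round(4),'run',t.mean(0).round(4),rt,np.degrees(np.arctan2(v[1,1],v[0,1])).round(1),'block',r)
E
python3 - <<'E'
from h import *
header('w1',(240,285,120,195))
im,d,M,K=load('w1')
# hue split: copper vs brass
hsv=cv2.cvtColor(im,cv2.COLOR_RGB2HSV)
print(hsv[157,250],hsv[157,263])
cv2.imwrite('pics/c4.png',cv2.resize(im[120:195,235:295],None,fx=8,fy=8)[:,:,::-1])
# two-view check of the run height: triangulate copper centroid in top0 and w1
def cop(tag,box):
    im,d,M,K=load(tag);u0,u1,v0,v1=box;h=cv2.cvtColor(im,cv2.COLOR_RGB2HSV)[v0:v1,u0:u1]
    m=(h[...,0]<13)&(h[...,1]>90)&(h[...,2]>90);v,u=np.nonzero(m);return u.mean()+u0,v.mean()+v0,m.sum(),M,K
print(cop('w1',(240,285,120,195))[:3],cop('top0',(124,152,224,254))[:3],cop('scene0',(380,408,222,258))[:3])
E
```

```text
w1 ztop 0.0655 zblock 0.0218 run [0.4301 0.3826 0.0627] ((431.041015625, 383.1108703613281), (38.970638275146484, 9.321602821350098), 30.215429306030273) -149.0 block ((431.3328552246094, 383.1203918457031), (59.98661804199219, 31.67070770263672), 30.641881942749023)
[ 20 167 185] [ 10 157 182]
(np.float64(262.10287081339715), np.float64(160.55263157894737), np.int64(418)) (np.float64(133.04597701149424), np.float64(238.60919540229884), np.int64(87)) (np.float64(397.2578125), np.float64(234.1328125), np.int64(128))
```

View pics/c4.png

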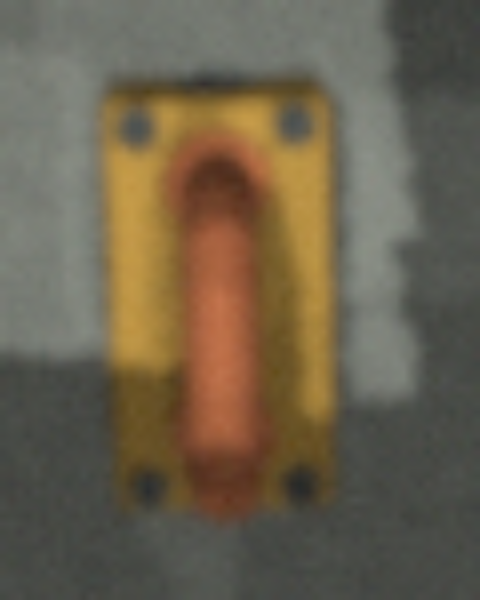

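```bash
python3 -m creep '[{"dx":0.003,"dy":0.03,"dz":0,"rx":0,"ry":-0.008,"rz":0,"gripper":0.55},{"dx":0.003,"dy":0.075,"dz":0,"rx":0,"ry":-0.008,"rz":0,"gripper":0.55},{"dx":0.003,"dy":0.12,"dz":0,"rx":0,"ry":-0.008,"rz":0,"gripper":0.55},{"dx":0.003,"dy":0.15,"dz":0,"rx":0,"ry":-0.008,"rz":0,"gripper":0.55},{"dx":0.003,"dy":0.17,"dz":0,"rx":0,"ry":-0.008,"rz":0,"gripper":0.55},{"dx":0.003,"dy":0.182,"dz":0,"rx":0,"ry":-0.008,"rz":0,"gripper":0.55},{"dx":0.003,"dy":0.185,"dz":0,"rx":0,"ry":-0.008,"rz":0,"gripper":0.55},{"dx":0.003,"dy":0.185,"dz":0,"rx":0,"ry":-0.008,"rz":0,"gripper":0.55}]' 20 && python3 - <<'E'
from h import *
s=status.observe();print(s['tool_pos'],s['tool_rot'])
snap('wrist','w2')
E
```

```text
time: 2.2
tool_pos: [0.4318, 0.3837, 0.0594]
tool_rot: [-1.572, -0.0, 2.102]
contact_force: [-0.2, -0.3, -0.4]
opening: 0.0502
[0.43177787 0.38373731 0.05938129] [-1.57187822e+00 -1.80578181e-04  2.10226160e+00]
```

View pics/w2.png

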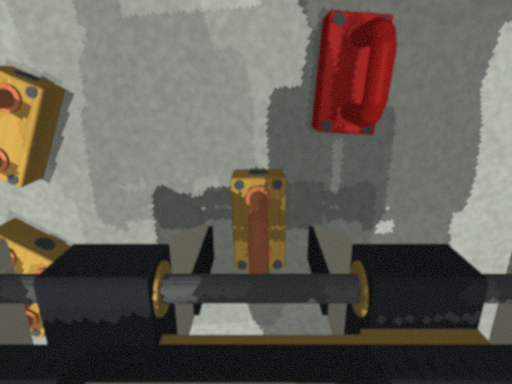

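The bend (259,230) sits centred between the pads. I close on it.

```bash
python3 -m creep '[{"dx":0,"dy":0,"dz":0,"rx":0,"ry":0,"rz":0,"gripper":0.25},{"dx":0,"dy":0,"dz":0,"rx":0,"ry":0,"rz":0,"gripper":0.05},{"dx":0,"dy":0,"dz":0,"rx":0,"ry":0,"rz":0,"gripper":0.0},{"dx":0,"dy":0,"dz":0,"rx":0,"ry":0,"rz":0,"gripper":0.0},{"dx":0,"dy":0,"dz":0,"rx":0,"ry":0,"rz":0,"gripper":0.0},{"dx":0,"dy":-0.005,"dz":0,"rx":0,"ry":0,"rz":0,"gripper":0.0},{"dx":0,"dy":-0.02,"dz":0,"rx":0,"ry":0,"rz":0,"gripper":0.0},{"dx":0,"dy":-0.02,"dz":0,"rx":0,"ry":0,"rz":0,"gripper":0.0}]' 20 && python3 - <<'E'
from h import *
s=status.observe();print(s['tool_pos'],s['tool_rot'],s['opening'])
snap('wrist','w3')
E
```

```text
time: 3.25
tool_pos: [0.4326, 0.3839, 0.0804]
tool_rot: [-1.574, -0.0, 2.102]
contact_force: [0.0, -0.4, -3.8]
opening: 0.0088
[0.43257206 0.38391175 0.08042087] [-1.57404950e+00 -2.90071356e-04  2.10203858e+00] 0.008839289896033274
```

View pics/w3.png

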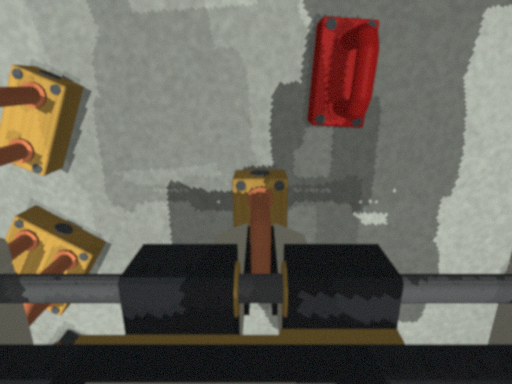

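Held at 8.8 mm opening, with about 3.8 N of load. Next I lift and carry it over the left pan.

```bash
python3 -m creep '[{"dx":0,"dy":-0.02,"dz":0,"rx":0,"ry":0,"rz":0,"gripper":0},{"dx":0,"dy":-0.055,"dz":0,"rx":0,"ry":0,"rz":0,"gripper":0},{"dx":0,"dy":-0.095,"dz":0,"rx":0,"ry":0,"rz":0,"gripper":0},{"dx":-0.01,"dy":-0.13,"dz":0.0025,"rx":0,"ry":0,"rz":0,"gripper":0},{"dx":-0.035,"dy":-0.155,"dz":0.009,"rx":0,"ry":0,"rz":0,"gripper":0},{"dx":-0.07,"dy":-0.16,"dz":0.0175,"rx":0,"ry":0,"rz":0,"gripper":0},{"dx":-0.11,"dy":-0.16,"dz":0.0275,"rx":0,"ry":0,"rz":0,"gripper":0},{"dx":-0.15,"dy":-0.16,"dz":0.0375,"rx":0,"ry":0,"rz":0,"gripper":0},{"dx":-0.19,"dy":-0.16,"dz":0.0475,"rx":0,"ry":0,"rz":0,"gripper":0},{"dx":-0.23,"dy":-0.16,"dz":0.0575,"rx":0,"ry":0,"rz":0,"gripper":0},{"dx":-0.265,"dy":-0.16,"dz":0.066,"rx":0,"ry":0,"rz":0,"gripper":0},{"dx":-0.295,"dy":-0.16,"dz":0.0735,"rx":0,"ry":0,"rz":0,"gripper":0},{"dx":-0.315,"dy":-0.16,"dz":0.0785,"rx":0,"ry":0,"rz":0,"gripper":0},{"dx":-0.328,"dy":-0.16,"dz":0.082,"rx":0,"ry":0,"rz":0,"gripper":0},{"dx":-0.334,"dy":-0.16,"dz":0.0835,"rx":0,"ry":0,"rz":0,"gripper":0},{"dx":-0.334,"dy":-0.16,"dz":0.0835,"rx":0,"ry":0,"rz":0,"gripper":0},{"dx":-0.334,"dy":-0.16,"dz":0.0835,"rx":0,"ry":0,"rz":0,"gripper":0}]' 20 && python3 - <<'E'
from h import *
s=status.observe();print(s['tool_pos'],s['tool_rot'],s['opening'])
snap('wrist','w4');snap('scene','s4')
im=load('s4')[0];cv2.imwrite('pics/c5.png',cv2.resize(im[80:230,150:310],None,fx=4,fy=4)[:,:,::-1])
E
```

```text
time: 5.42
tool_pos: [0.5287, 0.0537, 0.2387]
tool_rot: [-1.571, -0.0, 2.103]
contact_force: [-0.7, -0.1, -2.9]
opening: 0.0091
[0.52872325 0.0536858  0.23870808] [-1.57089056e+00 -3.43624296e-04  2.10274917e+00] 0.009127149512274746
```

View pics/w4.png

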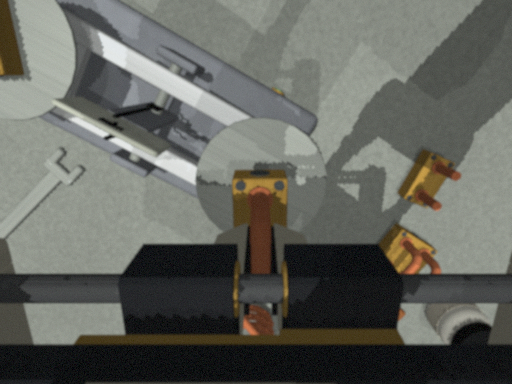

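View pics/c5.png

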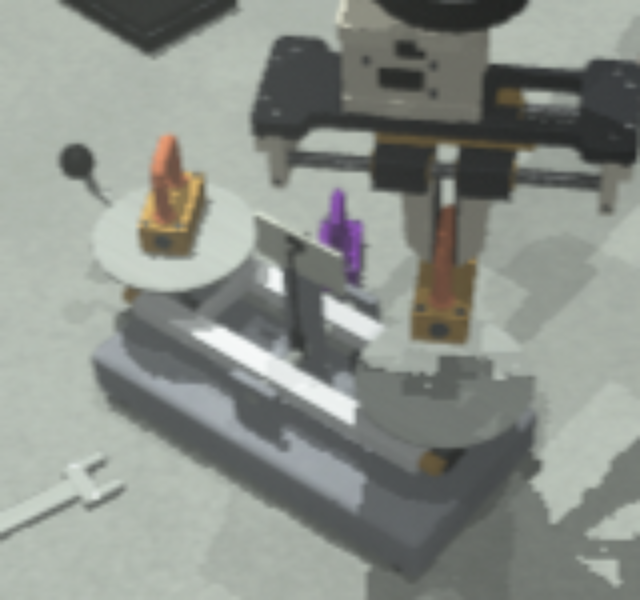

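The header hangs upright over the left pan. In the wrist view the pan is at (262,180) and the block at (260,200). I check the pan centre and the height of the header's underside from this view.

```bash
python3 - <<'E'
from h import *
im,d,M,K=load('w4');P=cloud(d,M,K)
m=(abs(P[...,2]-.12)<.005)&(d>0);m[:,:185]=False
n,l,s,c=cv2.connectedComponentsWithStats(m.astype(np.uint8))
i=1+np.argmax(s[1:,4]);q=P[l==i];print(s[i],q[:,2].mean())
# algebraic circle fit on rim pixels (upper visible arc), excluding those next to block
cn=max(cv2.findContours((l==i).astype(np.uint8),0,1)[0],key=len)[:,0]
b=np.array([P[v,u] for u,v in cn if v<178]);
from scipy.optimize import least_squares
f=least_squares(lambda t:np.hypot(b[:,0]-t[0],b[:,1]-t[1])-.055,[.53,.053],loss='soft_l1',f_scale=.001);print(f.x,len(b),np.std(f.fun))
header('w4',(225,295,165,275))
im,d,M,K=load('s4');P=cloud(d,M,K)
hsv=cv2.cvtColor(im,cv2.COLOR_RGB2HSV);m=np.zeros(d.shape,bool);m[145:166,252:270]=1;m&=(hsv[...,1]>90)&(hsv[...,0]<30);print('block z range',np.percentile(P[m][:,2],[0,2,5,50,95]))
E
```

```text
[ 196  118  131  115 8924] 0.1198564722904262
[0.52844304 0.054955  ] 240 0.01588380036236893
w4 ztop 0.3028 zblock nan run [0.4989 0.0375 0.3013] ((500.01629638671875, 37.27598571777344), (6.994073390960693, 13.739891052246094), 21.74544906616211) 118.3 block ((0.0, 0.0), (0.0, 0.0), 0.0)
block z range [0.1860935  0.18854869 0.19077813 0.20299787 0.23122698]
  return _methods._mean(a, axis=axis, dtype=dtype,
  ret = ret.dtype.type(ret / rcount)
```

```bash
python3 -m creep '[{"dx":0,"dy":0.012,"dz":0,"rx":0,"ry":0,"rz":0,"gripper":0},{"dx":0,"dy":0.028,"dz":0,"rx":0,"ry":0,"rz":0,"gripper":0},{"dx":0,"dy":0.04,"dz":0,"rx":0,"ry":0,"rz":0,"gripper":0},{"dx":0,"dy":0.048,"dz":0,"rx":0,"ry":0,"rz":0,"gripper":0},{"dx":0,"dy":0.053,"dz":0,"rx":0,"ry":0,"rz":0,"gripper":0},{"dx":0,"dy":0.055,"dz":0,"rx":0,"ry":0,"rz":0,"gripper":0},{"dx":0,"dy":0.055,"dz":0,"rx":0,"ry":0,"rz":0,"gripper":0}]'
python3 -m creep '[{"dx":0,"dy":0.0015,"dz":0,"rx":0,"ry":0,"rz":0,"gripper":0},{"dx":0,"dy":0.0025,"dz":0,"rx":0,"ry":0,"rz":0,"gripper":0},{"dx":0,"dy":0.0025,"dz":0,"rx":0,"ry":0,"rz":0,"gripper":0}]'
```

```text
time: 6.4
tool_pos: [0.5291, 0.053, 0.1839]
tool_rot: [-1.571, 0.0, 2.102]
contact_force: [0.3, 0.2, -2.6]
opening: 0.0093
time: 6.78
tool_pos: [0.5289, 0.053, 0.1812]
tool_rot: [-1.571, -0.0, 2.102]
contact_force: [0.2, 0.4, -2.3]
opening: 0.0094
```

```bash
python3 -m creep '[{"dx":0,"dy":0.0006,"dz":0,"rx":0,"ry":0,"rz":0,"gripper":0},{"dx":0,"dy":0.0012,"dz":0,"rx":0,"ry":0,"rz":0,"gripper":0},{"dx":0,"dy":0.0012,"dz":0,"rx":0,"ry":0,"rz":0,"gripper":0}]'
```

```text
time: 7.15
tool_pos: [0.5289, 0.053, 0.18]
tool_rot: [-1.571, -0.0, 2.102]
contact_force: [-1.2, 1.2, -3.3]
opening: 0.009
```

```bash
python3 -m creep '[{"dx":0,"dy":0.0006,"dz":0,"rx":0,"ry":0,"rz":0,"gripper":0},{"dx":0,"dy":0.001,"dz":0,"rx":0,"ry":0,"rz":0,"gripper":0},{"dx":0,"dy":0.001,"dz":0,"rx":0,"ry":0,"rz":0,"gripper":0}]'
python3 - <<'E'
from h import *
for i in range(2):
    snap('scene','s5');print(status.observe()['contact_force'])
im=load('s5')[0];cv2.imwrite('pics/c6.png',cv2.resize(im[110:220,210:310],None,fx=6,fy=6)[:,:,::-1])
E
```

```text
time: 7.52
tool_pos: [0.5289, 0.053, 0.179]
tool_rot: [-1.571, -0.0, 2.102]
contact_force: [-0.0, 0.5, -2.1]
opening: 0.0092
[-0.21847625  0.22025968 -2.86451326]
[-0.78591372 -0.8094489  -3.33044457]
```

View pics/c6.png

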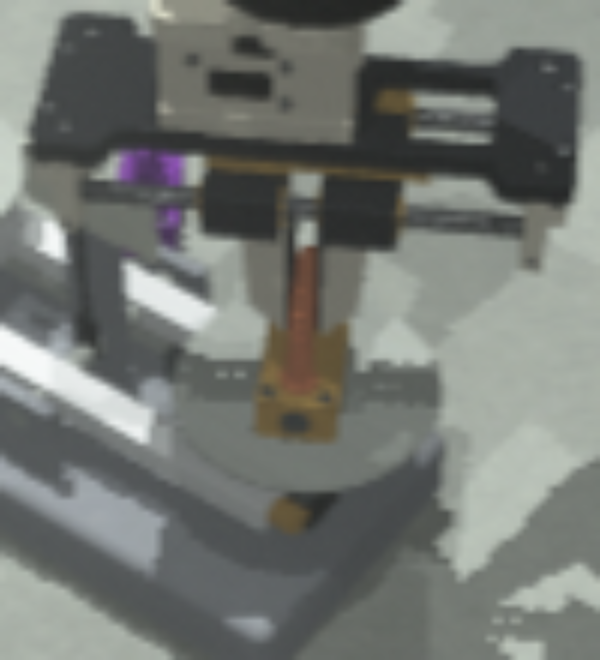

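```bash
python3 -m creep '[{"dx":0,"dy":0.0005,"dz":0,"rx":0,"ry":0,"rz":0,"gripper":0},{"dx":0,"dy":0.0007,"dz":0,"rx":0,"ry":0,"rz":0,"gripper":0}]'
python3 -m creep '[{"dx":0,"dy":0.0005,"dz":0,"rx":0,"ry":0,"rz":0,"gripper":0},{"dx":0,"dy":0.0007,"dz":0,"rx":0,"ry":0,"rz":0,"gripper":0}]'
```

```text
time: 7.88
tool_pos: [0.5291, 0.0529, 0.1786]
tool_rot: [-1.571, 0.0, 2.102]
contact_force: [-1.4, -0.5, 0.2]
opening: 0.0091
time: 8.12
tool_pos: [0.5292, 0.0528, 0.1781]
tool_rot: [-1.572, 0.001, 2.102]
contact_force: [-1.6, -1.1, 3.0]
opening: 0.0094
```

The header has touched down. I ease off slightly, open, and rise straight up.

```bash
python3 -m creep '[{"dx":0,"dy":-0.0004,"dz":0,"rx":0,"ry":0,"rz":0,"gripper":0},{"dx":0,"dy":-0.0004,"dz":0,"rx":0,"ry":0,"rz":0,"gripper":0.12},{"dx":0,"dy":-0.0004,"dz":0,"rx":0,"ry":0,"rz":0,"gripper":0.2},{"dx":0,"dy":-0.0004,"dz":0,"rx":0,"ry":0,"rz":0,"gripper":0.4},{"dx":0,"dy":-0.0004,"dz":0,"rx":0,"ry":0,"rz":0,"gripper":0.45},{"dx":0,"dy":-0.0004,"dz":0,"rx":0,"ry":0,"rz":0,"gripper":0.45}]' 5
python3 - <<'E'
from h import *
snap('wrist','w6');snap('scene','s6')
E
```

```text
time: 8.88
tool_pos: [0.5289, 0.053, 0.178]
tool_rot: [-1.571, -0.0, 2.102]
contact_force: [-0.4, 0.4, 0.1]
opening: 0.0403
```

View pics/w6.png

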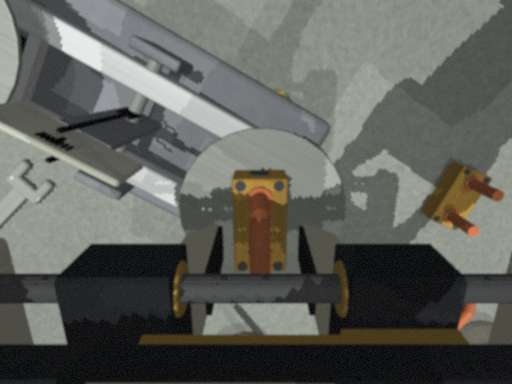

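```bash
python3 -m creep '[{"dx":0,"dy":-0.01,"dz":0,"rx":0,"ry":0,"rz":0,"gripper":0.45},{"dx":0,"dy":-0.04,"dz":0,"rx":0,"ry":0,"rz":0,"gripper":0.45},{"dx":0,"dy":-0.085,"dz":0,"rx":0,"ry":0,"rz":0,"gripper":0.45},{"dx":-0.01,"dy":-0.11,"dz":0.006,"rx":0,"ry":0.15,"rz":0,"gripper":0.45},{"dx":-0.035,"dy":-0.115,"dz":0.021,"rx":0,"ry":0.32,"rz":0,"gripper":0.45},{"dx":-0.065,"dy":-0.115,"dz":0.039,"rx":0,"ry":0.49,"rz":0,"gripper":0.45},{"dx":-0.095,"dy":-0.115,"dz":0.056,"rx":0,"ry":0.66,"rz":0,"gripper":0.45},{"dx":-0.125,"dy":-0.115,"dz":0.074,"rx":0,"ry":0.83,"rz":0,"gripper":0.45},{"dx":-0.155,"dy":-0.115,"dz":0.092,"rx":0,"ry":1.0,"rz":0,"gripper":0.45},{"dx":-0.185,"dy":-0.115,"dz":0.11,"rx":0,"ry":1.17,"rz":0,"gripper":0.45},{"dx":-0.21,"dy":-0.115,"dz":0.125,"rx":0,"ry":1.34,"rz":0,"gripper":0.45},{"dx":-0.235,"dy":-0.115,"dz":0.14,"rx":0,"ry":1.51,"rz":0,"gripper":0.45},{"dx":-0.255,"dy":-0.115,"dz":0.152,"rx":0,"ry":1.68,"rz":0,"gripper":0.45},{"dx":-0.265,"dy":-0.115,"dz":0.158,"rx":0,"ry":1.85,"rz":0,"gripper":0.45},{"dx":-0.27,"dy":-0.115,"dz":0.161,"rx":0,"ry":2.0,"rz":0,"gripper":0.45},{"dx":-0.271,"dy":-0.115,"dz":0.161,"rx":0,"ry":2.1,"rz":0,"gripper":0.45},{"dx":-0.271,"dy":-0.115,"dz":0.161,"rx":0,"ry":2.102,"rz":0,"gripper":0.45},{"dx":-0.271,"dy":-0.115,"dz":0.161,"rx":0,"ry":2.102,"rz":0,"gripper":0.45}]' 5
python3 - <<'E'
from h import *
print(status.observe()['qpos'])
snap('wrist','w7');snap('scene','s7')
im=load('s7')[0];cv2.imwrite('pics/c7.png',cv2.resize(im[80:230,150:310],None,fx=4,fy=4)[:,:,::-1])
E
```

```text
time: 11.22
tool_pos: [0.5274, -0.2621, 0.2934]
tool_rot: [-1.571, -0.0, 0.002]
contact_force: [0.1, -1.0, 0.3]
opening: 0.0414
[-5.91366628e-01  4.31570979e-01  1.25015110e+00  1.09502868e-04
  1.45951169e+00 -5.93452567e-01]
```

View pics/w7.png

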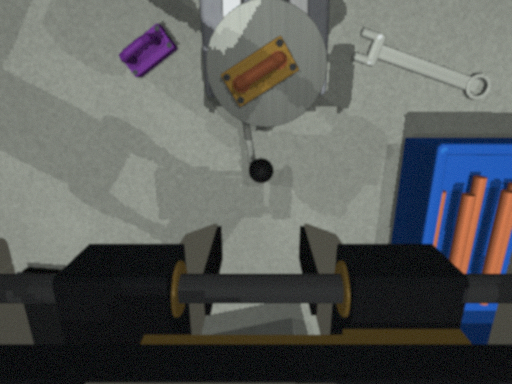

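View pics/c7.png

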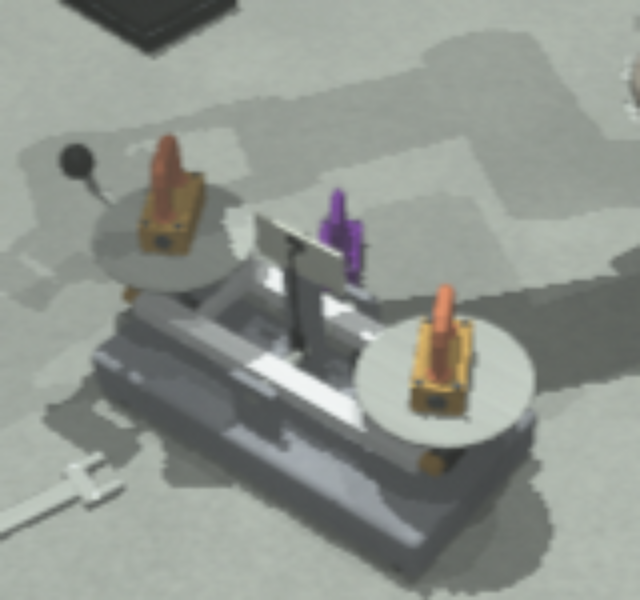

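The header stands upright mid-pan at crop (443,365). The knob is at wrist (261,170) and scene crop (76,160). I triangulate the knob and the pans.

```bash
python3 - <<'E'
from h import *
rays=[]
for tag,box in(('w7',(240,282,150,190)),('s7',(160,180,112,130)),('top0',(378,400,193,215))):
    im,d,M,K=load(tag);u0,u1,v0,v1=box
    m=np.zeros(d.shape,np.uint8);m[v0:v1,u0:u1]=im.max(-1)[v0:v1,u0:u1]<48
    m=cv2.morphologyEx(m,cv2.MORPH_OPEN,np.ones((3,3)))
    cn=max(cv2.findContours(m,0,1)[0],key=cv2.contourArea);(u,v),r=cv2.minEnclosingCircle(cn)
    dm=np.median(d[m>0]);print(tag,u,v,r,'r mm',r*dm/K[0]*1000,'surf',cloud(d,M,K)[m>0].mean(0).round(4))
    dr=M[:3,:3]@np.array([(u-K[2])/K[0],(v-K[3])/K[1],1]);dr/=np.linalg.norm(dr)
    rays.append((M[:3,3],dr));print('  at z .129',ray(u,v,M,K,.129).round(4))
def tri(rs):
    A=sum(np.eye(3)-np.outer(d,d) for o,d in rs);b=sum((np.eye(3)-np.outer(d,d))@o for o,d in rs);return np.linalg.solve(A,b)
print('w+s',tri(rays[:2]),'all',tri(rays))
# pan right in w7
im,d,M,K=load('w7');P=cloud(d,M,K)
m=(abs(P[...,2]-.12)<.005)&(d>0)
n,l,s,c=cv2.connectedComponentsWithStats(m.astype(np.uint8));i=1+np.argmax(s[1:,4]);q=P[l==i]
print('pan R',cv2.minEnclosingCircle((q[:,:2]*1000).astype(np.float32)),q[:,2].mean())
print('master');header('w7',(215,305,30,112))
# left pan/header
print('hdr in s7');header('s7',(248,274,148,186))
im,d,M,K=load('s7');P=cloud(d,M,K);m=(abs(P[...,2]-.12)<.006)&(d>0)&(P[...,0]>.2)&(P[...,0]<.8)&(P[...,1]>-.05)&(P[...,1]<.2);q=P[m];print(cv2.minEnclosingCircle((q[:,:2]*1000).astype(np.float32)))
E
```

```text
w7 260.0581359863281 169.96511840820312 11.662203788757324 r mm 10.884166176713604 surf [ 0.5267 -0.2585  0.1391]
  at z .129 [ 0.5265 -0.261   0.129 ]Traceback (most recent call last):
  File "<stdin>", line 7, in <module>
ValueError: max() iterable argument is empty
```

```bash
python3 - <<'E'
from h import *
rays=[]
for tag,box,th in(('w7',(240,282,150,190),48),('s7',(160,180,112,130),75),('top0',(378,400,193,215),60)):
    im,d,M,K=load(tag);u0,u1,v0,v1=box
    m=np.zeros(d.shape,np.uint8);m[v0:v1,u0:u1]=im.max(-1)[v0:v1,u0:u1]<th
    m=cv2.morphologyEx(m,cv2.MORPH_OPEN,np.ones((3,3)))
    cn=max(cv2.findContours(m,0,1)[0],key=cv2.contourArea);(u,v),r=cv2.minEnclosingCircle(cn)
    dm=np.median(d[m>0]);print(tag,u,v,r,'r mm',r*dm/K[0]*1000,'surf',cloud(d,M,K)[m>0].mean(0).round(4))
    dr=M[:3,:3]@np.array([(u-K[2])/K[0],(v-K[3])/K[1],1]);dr/=np.linalg.norm(dr)
    rays.append((M[:3,3],dr));print('  at z .129',ray(u,v,M,K,.129).round(4))
def tri(rs):
    A=sum(np.eye(3)-np.outer(d,d) for o,d in rs);b=sum((np.eye(3)-np.outer(d,d))@o for o,d in rs);return np.linalg.solve(A,b)
print('w+s',tri(rays[:2]),'all',tri(rays))
im,d,M,K=load('w7');P=cloud(d,M,K)
m=(abs(P[...,2]-.12)<.005)&(d>0)
n,l,s,c=cv2.connectedComponentsWithStats(m.astype(np.uint8));i=1+np.argmax(s[1:,4]);q=P[l==i]
print('pan R',cv2.minEnclosingCircle((q[:,:2]*1000).astype(np.float32)),q[:,2].mean())
header('w7',(215,305,30,112))
header('s7',(248,274,148,186))
im,d,M,K=load('s7');P=cloud(d,M,K);m=(abs(P[...,2]-.12)<.006)&(d>0)&(P[...,0]>.4)&(P[...,0]<.65)&(P[...,1]>-.01)&(P[...,1]<.2);q=P[m];print(cv2.minEnclosingCircle((q[:,:2]*1000).astype(np.float32)))
E
```

```text
w7 260.0581359863281 169.96511840820312 11.662203788757324 r mm 10.884166176713604 surf [ 0.5267 -0.2585  0.1391]
  at z .129 [ 0.5265 -0.261   0.129 ]
s7 169.0 120.0 3.6056511402130127 r mm 9.815823359440321 surf [ 0.5337 -0.2556  0.1361]
  at z .129 [ 0.528 -0.263  0.129]
top0 388.78570556640625 203.5 4.473384857177734 r mm 10.773104209306847 surf [ 0.5257 -0.2582  0.1382]
  at z .129 [ 0.5272 -0.2607  0.129 ]
w+s [ 0.52732639 -0.26195363  0.12898575] all [ 0.52735862 -0.26143686  0.12914252]
pan R ((532.2868041992188, -166.277587890625), 55.06460189819336) 0.11989585985662148
w7 ztop 0.1855 zblock 0.1419 run [ 0.526  -0.1722  0.1828] ((525.7022094726562, -172.34010314941406), (40.680484771728516, 9.982511520385742), 31.461763381958008) -148.7 block ((525.6732788085938, -172.07398986816406), (59.24302291870117, 31.492633819580078), 31.419519424438477)
s7 ztop 0.1864 zblock 0.1426 run [0.5371 0.0557 0.1835] ((534.8250122070312, 54.171260833740234), (35.47536087036133, 8.101787567138672), 29.089303970336914) -151.9 block ((532.9224853515625, 53.683380126953125), (59.746368408203125, 29.627273559570312), 30.32126808166504)
((531.731201171875, 52.641357421875), 56.0609016418457)
```

Knob centre is (0.527,-0.2615,0.129); the hinge should be at about (0.504,-0.2615,0.056). I straddle the knob with the jaws along x and leave it loose.

```bash
python3 -m creep '[{"dx":0,"dy":0.03,"dz":-0.001,"rx":0,"ry":0,"rz":0,"gripper":0.45},{"dx":0,"dy":0.075,"dz":-0.002,"rx":0,"ry":0,"rz":0,"gripper":0.45},{"dx":0,"dy":0.11,"dz":-0.002,"rx":0,"ry":0,"rz":0,"gripper":0.45},{"dx":0,"dy":0.135,"dz":-0.002,"rx":0,"ry":0,"rz":0,"gripper":0.45},{"dx":0,"dy":0.152,"dz":-0.002,"rx":0,"ry":0,"rz":0,"gripper":0.45},{"dx":0,"dy":0.159,"dz":-0.002,"rx":0,"ry":0,"rz":0,"gripper":0.4},{"dx":0,"dy":0.159,"dz":-0.002,"rx":0,"ry":0,"rz":0,"gripper":0.34},{"dx":0,"dy":0.159,"dz":-0.002,"rx":0,"ry":0,"rz":0,"gripper":0.34},{"dx":0,"dy":0.159,"dz":-0.002,"rx":0,"ry":0,"rz":0,"gripper":0.34}]' 5
python3 - <<'E'
from h import *
snap('wrist','w8');snap('scene','s8')
im=load('s8')[0];cv2.imwrite('pics/c8.png',cv2.resize(im[60:210,130:290],None,fx=4,fy=4)[:,:,::-1])
E
```

```text
time: 12.45
tool_pos: [0.5277, -0.2644, 0.1348]
tool_rot: [-1.572, -0.001, 0.0]
contact_force: [-0.8, -0.8, -0.1]
opening: 0.0312
```

View pics/w8.png

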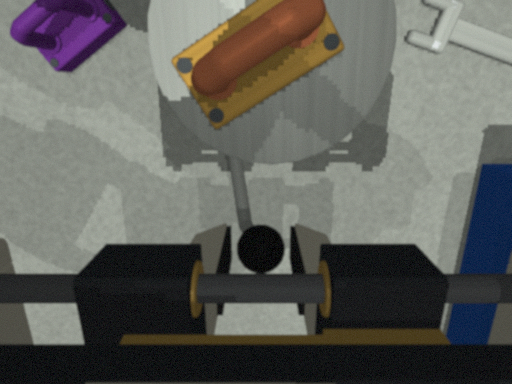

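View pics/c8.png

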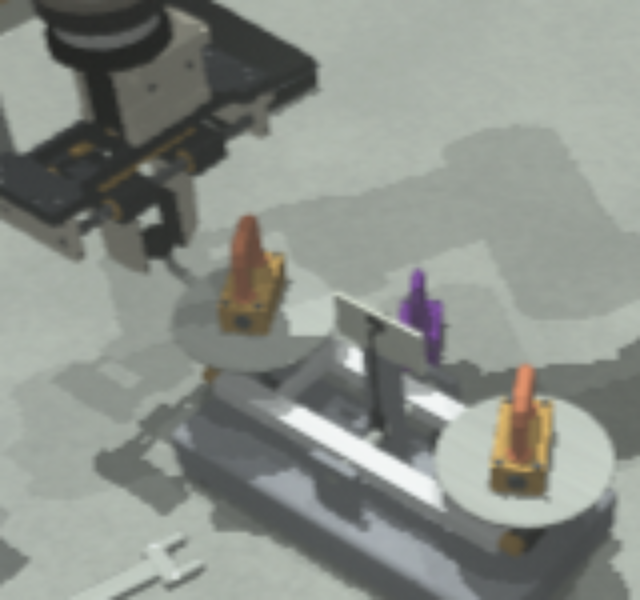

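The knob (261,248) is centred between the fingers with clearance both sides. I work out the arc.

```bash
cat > arc.py <<'E'
from h import *
H=np.array([.504,.056]);r=.078
def tcp(phi,t,off=0.):  # phi lean to back(+); off: lead along the +tangent (freeing)
    k=H+r*np.array([np.sin(phi),np.cos(phi)])+off*np.array([-np.cos(phi),np.sin(phi)])
    return k+.005*np.array([-np.sin(t),np.cos(t)])
E
python3 - <<'E'
from arc import *
x0,z0=tcp(.3,0); x0=.5274;z0=.1344
n=18
for i in range(1,n+1):
    s=i/n; phi=.3-1.35*s; t=.6*s
    p=tcp(phi,t,min(.003,.001*i) if i<n else .004); print(i,'dx %.4f dy %.4f rz %.3f'%(p[0]-x0,-(p[1]-z0),-t))
E
```

```text
1 dx -0.0071 dy -0.0029 rz -0.033
2 dx -0.0141 dy -0.0040 rz -0.067
3 dx -0.0210 dy -0.0046 rz -0.100
4 dx -0.0271 dy -0.0046 rz -0.133
5 dx -0.0331 dy -0.0041 rz -0.167
6 dx -0.0390 dy -0.0032 rz -0.200
7 dx -0.0449 dy -0.0018 rz -0.233
8 dx -0.0506 dy -0.0001 rz -0.267
9 dx -0.0562 dy 0.0021 rz -0.300
10 dx -0.0617 dy 0.0047 rz -0.333
11 dx -0.0669 dy 0.0077 rz -0.367
12 dx -0.0719 dy 0.0111 rz -0.400
13 dx -0.0766 dy 0.0148 rz -0.433
14 dx -0.0810 dy 0.0189 rz -0.467
15 dx -0.0851 dy 0.0233 rz -0.500
16 dx -0.0889 dy 0.0280 rz -0.533
17 dx -0.0923 dy 0.0329 rz -0.567
18 dx -0.0959 dy 0.0389 rz -0.600
```

```bash
python3 -m creep '[{"dx":-0.004,"dy":-0.0015,"dz":0,"rx":0,"ry":0,"rz":-0.02,"gripper":0.34},{"dx":-0.007,"dy":-0.003,"dz":0,"rx":0,"ry":0,"rz":-0.035,"gripper":0.34},{"dx":-0.0105,"dy":-0.0035,"dz":0,"rx":0,"ry":0,"rz":-0.05,"gripper":0.34},{"dx":-0.014,"dy":-0.004,"dz":0,"rx":0,"ry":0,"rz":-0.067,"gripper":0.34},{"dx":-0.021,"dy":-0.0045,"dz":0,"rx":0,"ry":0,"rz":-0.1,"gripper":0.34},{"dx":-0.027,"dy":-0.0045,"dz":0,"rx":0,"ry":0,"rz":-0.133,"gripper":0.34},{"dx":-0.033,"dy":-0.004,"dz":0,"rx":0,"ry":0,"rz":-0.167,"gripper":0.34},{"dx":-0.033,"dy":-0.004,"dz":0,"rx":0,"ry":0,"rz":-0.167,"gripper":0.34}]' 5
python3 - <<'E'
from h import *
snap('wrist','w9')
E
```

```text
time: 13.55
tool_pos: [0.4934, -0.2643, 0.1382]
tool_rot: [-1.571, -0.167, -0.001]
contact_force: [-0.4, 1.0, -0.7]
opening: 0.0314
```

View pics/w9.png

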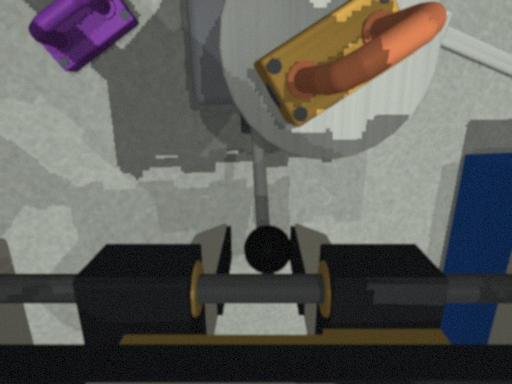

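```bash
python3 - <<'E'
from arc import *
x0,z0,t0=.4944,.1384,.167
ex=np.array([np.cos(t0),np.sin(t0)]);ey=np.array([np.sin(t0),-np.cos(t0)])
n=13;a=.3-1.35*5/18
for i in range(1,n+1):
    s=i/n; phi=a+(-1.05-a)*s; t=t0+(.6-t0)*s
    p=tcp(phi,t,.003 if i<n else .004)-[x0,z0]; print(i,'dx %.4f dy %.4f rz %.3f'%(p@ex,p@ey,-(t-t0)))
E
```

```text
1 dx -0.0061 dy -0.0002 rz -0.033
2 dx -0.0121 dy 0.0002 rz -0.067
3 dx -0.0180 dy 0.0010 rz -0.100
4 dx -0.0239 dy 0.0022 rz -0.133
5 dx -0.0297 dy 0.0039 rz -0.167
6 dx -0.0354 dy 0.0059 rz -0.200
7 dx -0.0408 dy 0.0084 rz -0.233
8 dx -0.0461 dy 0.0113 rz -0.266
9 dx -0.0512 dy 0.0146 rz -0.300
10 dx -0.0559 dy 0.0182 rz -0.333
11 dx -0.0604 dy 0.0222 rz -0.366
12 dx -0.0646 dy 0.0265 rz -0.400
13 dx -0.0691 dy 0.0319 rz -0.433
```

```bash
python3 -m creep '[{"dx":-0.006,"dy":0,"dz":0,"rx":0,"ry":0,"rz":-0.033,"gripper":0.34},{"dx":-0.012,"dy":0,"dz":0,"rx":0,"ry":0,"rz":-0.067,"gripper":0.34},{"dx":-0.018,"dy":0.001,"dz":0,"rx":0,"ry":0,"rz":-0.1,"gripper":0.34},{"dx":-0.024,"dy":0.002,"dz":0,"rx":0,"ry":0,"rz":-0.133,"gripper":0.34},{"dx":-0.0295,"dy":0.004,"dz":0,"rx":0,"ry":0,"rz":-0.167,"gripper":0.34},{"dx":-0.0355,"dy":0.006,"dz":0,"rx":0,"ry":0,"rz":-0.2,"gripper":0.34},{"dx":-0.041,"dy":0.0085,"dz":0,"rx":0,"ry":0,"rz":-0.233,"gripper":0.34},{"dx":-0.046,"dy":0.0115,"dz":0,"rx":0,"ry":0,"rz":-0.266,"gripper":0.34},{"dx":-0.051,"dy":0.0145,"dz":0,"rx":0,"ry":0,"rz":-0.3,"gripper":0.34},{"dx":-0.056,"dy":0.018,"dz":0,"rx":0,"ry":0,"rz":-0.333,"gripper":0.34},{"dx":-0.0605,"dy":0.022,"dz":0,"rx":0,"ry":0,"rz":-0.366,"gripper":0.34},{"dx":-0.0605,"dy":0.022,"dz":0,"rx":0,"ry":0,"rz":-0.366,"gripper":0.34}]' 5
python3 - <<'E'
from h import *
snap('wrist','w10');print(status.observe()['qpos'].round(2))
E
```

```text
time: 15.1
tool_pos: [0.4381, -0.264, 0.1057]
tool_rot: [-1.568, -0.532, -0.002]
contact_force: [-0.7, 0.1, 0.4]
opening: 0.0309
[-0.94  0.38  2.11  0.95  0.53 -1.75]
```

View pics/w10.png

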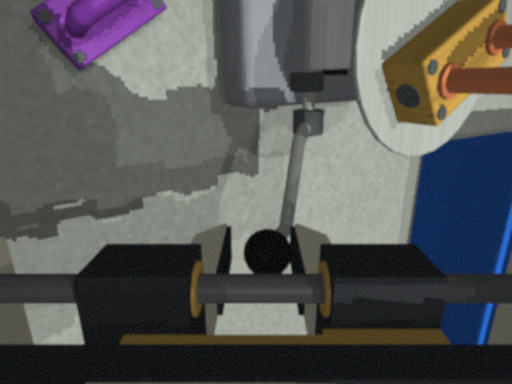

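```bash
python3 - <<'E'
from arc import *
x0,z0,t0=.4384,.1066,.533
ex=np.array([np.cos(t0),np.sin(t0)]);ey=np.array([np.sin(t0),-np.cos(t0)])
for phi,o in((-.9,.003),(-.95,.003),(-1.0,.003),(-1.05,.003),(-1.05,.005),(-1.05,.008)):
    p=tcp(phi,t0,o)-[x0,z0]; print(phi,o,'dx %.4f dy %.4f'%(p@ex,p@ey))
E
```

```text
-0.9 0.003 dx 0.0000 dy 0.0002
-0.95 0.003 dx -0.0035 dy 0.0018
-1.0 0.003 dx -0.0070 dy 0.0036
-1.05 0.003 dx -0.0104 dy 0.0056
-1.05 0.005 dx -0.0121 dy 0.0066
-1.05 0.008 dx -0.0147 dy 0.0081
```

```bash
python3 -m creep '[{"dx":-0.0035,"dy":0.002,"dz":0,"rx":0,"ry":0,"rz":0,"gripper":0.34},{"dx":-0.007,"dy":0.0035,"dz":0,"rx":0,"ry":0,"rz":0,"gripper":0.34},{"dx":-0.0105,"dy":0.0055,"dz":0,"rx":0,"ry":0,"rz":0,"gripper":0.34},{"dx":-0.0105,"dy":0.0055,"dz":0,"rx":0,"ry":0,"rz":0,"gripper":0.34}]' 5
python3 -m creep '[{"dx":-0.0015,"dy":0.0008,"dz":0,"rx":0,"ry":0,"rz":0,"gripper":0.34},{"dx":-0.0015,"dy":0.0008,"dz":0,"rx":0,"ry":0,"rz":0,"gripper":0.34}]' 5
python3 -c "
from h import *
print(status.observe()['qpos'].round(2))"
```

```text
time: 15.65
tool_pos: [0.432, -0.2642, 0.0959]
tool_rot: [-1.57, -0.533, -0.001]
contact_force: [0.4, -0.3, -0.1]
opening: 0.0314
time: 15.9
tool_pos: [0.4319, -0.2644, 0.0955]
tool_rot: [-1.571, -0.535, 0.0]
contact_force: [2.6, 0.2, 6.5]
opening: 0.0315
[-0.96  0.39  2.13  1.01  0.51 -1.83]
```

```bash
python3 -m creep '[{"dx":-0.0008,"dy":0.0004,"dz":0,"rx":0,"ry":0,"rz":0,"gripper":0.34},{"dx":-0.0008,"dy":0.0004,"dz":0,"rx":0,"ry":0,"rz":0,"gripper":0.34}]' 5
python3 - <<'E'
from h import *
snap('wrist','w11');snap('scene','s11');snap('top','t11')
im=load('s11')[0];cv2.imwrite('pics/c11.png',cv2.resize(im[60:210,130:290],None,fx=4,fy=4)[:,:,::-1])
im=load('t11')[0];cv2.imwrite('pics/t11c.png',cv2.resize(im[160:260,230:420],None,fx=4,fy=4)[:,:,::-1])
E
```

```text
time: 16.15
tool_pos: [0.4319, -0.2644, 0.0952]
tool_rot: [-1.571, -0.536, 0.001]
contact_force: [3.6, 1.7, 9.0]
opening: 0.0312
```

View pics/w11.png

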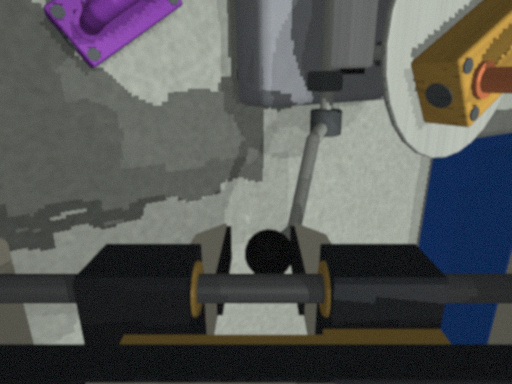

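View pics/c11.png

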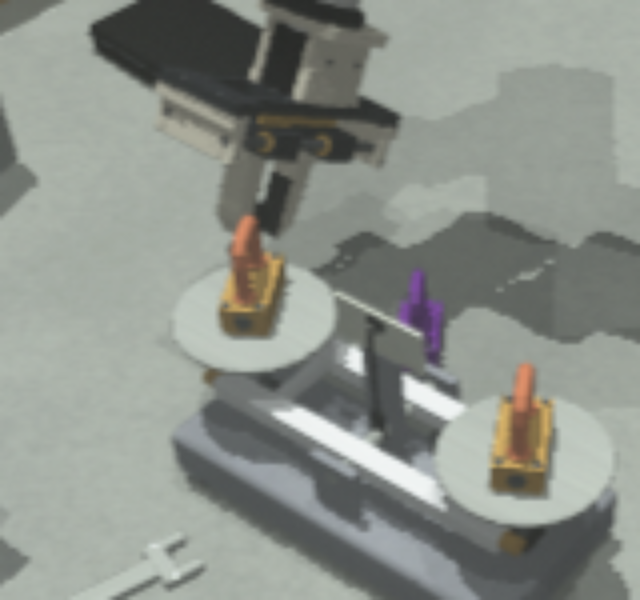

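View pics/t11c.png

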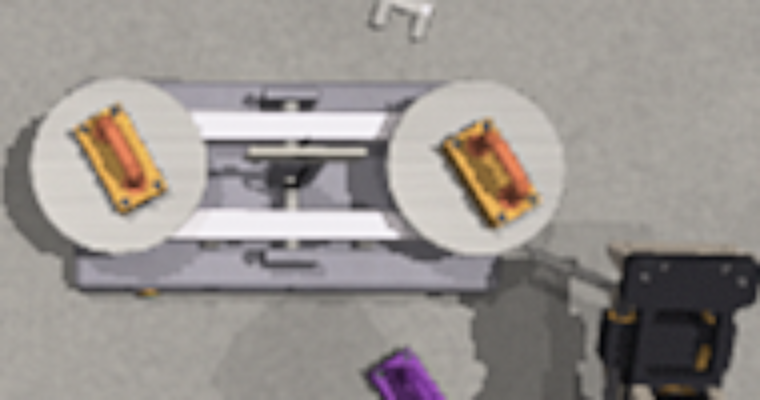

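The lever is against its stop: the force rises while the TCP holds still, and the computed lean is about -1.06. I take the load off the knob, staying around it and clear of the pans, and wait for the beam.

```bash
python3 -m creep '[{"dx":0.003,"dy":-0.001,"dz":0,"rx":0,"ry":0,"rz":0,"gripper":0.34},{"dx":0.003,"dy":-0.001,"dz":0,"rx":0,"ry":0,"rz":0,"gripper":0.34},{"dx":0.003,"dy":-0.001,"dz":0,"rx":0,"ry":0,"rz":0,"gripper":0.34},{"dx":0.003,"dy":-0.001,"dz":0,"rx":0,"ry":0,"rz":0,"gripper":0.34},{"dx":0.003,"dy":-0.001,"dz":0,"rx":0,"ry":0,"rz":0,"gripper":0.34},{"dx":0.003,"dy":-0.001,"dz":0,"rx":0,"ry":0,"rz":0,"gripper":0.34},{"dx":0.003,"dy":-0.001,"dz":0,"rx":0,"ry":0,"rz":0,"gripper":0.34},{"dx":0.003,"dy":-0.001,"dz":0,"rx":0,"ry":0,"rz":0,"gripper":0.34}]' 5
cat > beam.py <<'E'
from h import *
def beam(tag):
    snap('scene',tag);im,d,M,K=load(tag);P=cloud(d,M,K);o=[]
    for c in((.529,.054),(.5325,-.1665)):
        m=(abs(P[...,2]-.12)<.014)&(np.hypot(P[...,0]-c[0],P[...,1]-c[1])<.05)&(d>0);o.append((np.median(P[m][:,2])*1000).round(2))
    print(tag,round(float(status.observe()['time']),2),'L,R pan z mm',o,'tilt',round((o[0]-o[1])/220,4))
E
python3 -c "
from beam import *
beam('b1')"
python3 -m creep '[{"dx":0,"dy":0,"dz":0,"rx":0,"ry":0,"rz":0,"gripper":0.34},{"dx":0,"dy":0,"dz":0,"rx":0,"ry":0,"rz":0,"gripper":0.34},{"dx":0,"dy":0,"dz":0,"rx":0,"ry":0,"rz":0,"gripper":0.34},{"dx":0,"dy":0,"dz":0,"rx":0,"ry":0,"rz":0,"gripper":0.34},{"dx":0,"dy":0,"dz":0,"rx":0,"ry":0,"rz":0,"gripper":0.34},{"dx":0,"dy":0,"dz":0,"rx":0,"ry":0,"rz":0,"gripper":0.34},{"dx":0,"dy":0,"dz":0,"rx":0,"ry":0,"rz":0,"gripper":0.34},{"dx":0,"dy":0,"dz":0,"rx":0,"ry":0,"rz":0,"gripper":0.34},{"dx":0,"dy":0,"dz":0,"rx":0,"ry":0,"rz":0,"gripper":0.34},{"dx":0,"dy":0,"dz":0,"rx":0,"ry":0,"rz":0,"gripper":0.34},{"dx":0,"dy":0,"dz":0,"rx":0,"ry":0,"rz":0,"gripper":0.34},{"dx":0,"dy":0,"dz":0,"rx":0,"ry":0,"rz":0,"gripper":0.34},{"dx":0,"dy":0,"dz":0,"rx":0,"ry":0,"rz":0,"gripper":0.34},{"dx":0,"dy":0,"dz":0,"rx":0,"ry":0,"rz":0,"gripper":0.34},{"dx":0,"dy":0,"dz":0,"rx":0,"ry":0,"rz":0,"gripper":0.34},{"dx":0,"dy":0,"dz":0,"rx":0,"ry":0,"rz":0,"gripper":0.34}]' 5
python3 -c "
from beam import *
for t in('s7','s8','s11'):
    import h
beam('b2')"
python3 -m creep '[{"dx":0,"dy":0,"dz":0,"rx":0,"ry":0,"rz":0,"gripper":0.34},{"dx":0,"dy":0,"dz":0,"rx":0,"ry":0,"rz":0,"gripper":0.34},{"dx":0,"dy":0,"dz":0,"rx":0,"ry":0,"rz":0,"gripper":0.34},{"dx":0,"dy":0,"dz":0,"rx":0,"ry":0,"rz":0,"gripper":0.34},{"dx":0,"dy":0,"dz":0,"rx":0,"ry":0,"rz":0,"gripper":0.34},{"dx":0,"dy":0,"dz":0,"rx":0,"ry":0,"rz":0,"gripper":0.34},{"dx":0,"dy":0,"dz":0,"rx":0,"ry":0,"rz":0,"gripper":0.34},{"dx":0,"dy":0,"dz":0,"rx":0,"ry":0,"rz":0,"gripper":0.34},{"dx":0,"dy":0,"dz":0,"rx":0,"ry":0,"rz":0,"gripper":0.34},{"dx":0,"dy":0,"dz":0,"rx":0,"ry":0,"rz":0,"gripper":0.34}]' 5
python3 - <<'E'
from beam import *
beam('b3');snap('wrist','w12')
im=load('b3')[0];cv2.imwrite('pics/c12.png',cv2.resize(im[110:220,170:290],None,fx=5,fy=5)[:,:,::-1])
E
```

```text
time: 17.3
tool_pos: [0.4328, -0.2642, 0.0963]
tool_rot: [-1.571, -0.533, -0.0]
contact_force: [-0.0, 0.5, 0.2]
opening: 0.0311
b1 17.35 L,R pan z mm [np.float64(121.86), np.float64(119.72)] tilt 0.0097
time: 19.35
tool_pos: [0.4329, -0.2642, 0.0963]
tool_rot: [-1.571, -0.533, -0.0]
contact_force: [0.4, 0.3, -0.2]
opening: 0.031
b2 19.4 L,R pan z mm [np.float64(121.9), np.float64(119.9)] tilt 0.0091
time: 20.65
tool_pos: [0.4329, -0.2642, 0.0964]
tool_rot: [-1.571, -0.533, -0.0]
contact_force: [0.3, -0.6, 0.5]
opening: 0.0315
b3 20.7 L,R pan z mm [np.float64(121.94), np.float64(119.91)] tilt 0.0092
```

View pics/c12.png

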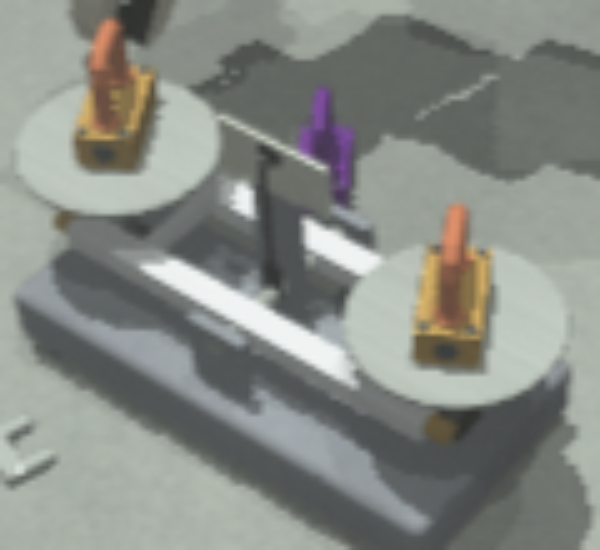

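View pics/w12.png

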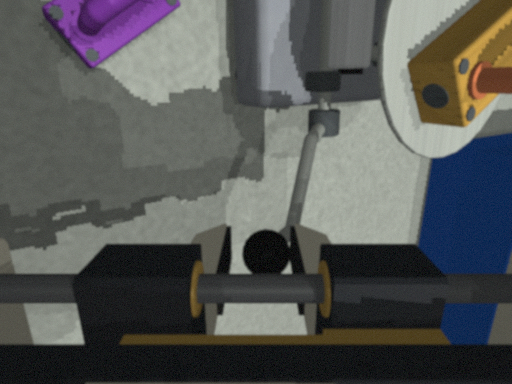

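```bash
python3 - <<'E'
from h import *
for tag in('scene0','s7','s8','s11','b1','b2','b3','top0','t11'):
    im,d,M,K=load(tag);P=cloud(d,M,K);o=[]
    for c in((.529,.054),(.5325,-.1665)):
        m=(abs(P[...,2]-.12)<.014)&(np.hypot(P[...,0]-c[0],P[...,1]-c[1])<.05)&(d>0);o.append((np.median(P[m][:,2])*1000).round(2))
    print(tag,o,round((o[0]-o[1])/220,4))
a=load('s7')[0];b=load('b3')[0]
out=np.hstack([cv2.resize(x[125:185,195:255],None,fx=6,fy=6,interpolation=cv2.INTER_CUBIC) for x in(a,b)])
cv2.imwrite('pics/ptr.png',out[:,:,::-1])
# knob in b3?
im,d,M,K=load('w12');P=cloud(d,M,K)
m=np.zeros(d.shape,np.uint8);m[228:275,242:292]=im.max(-1)[228:275,242:292]<45
cn=max(cv2.findContours(m,0,1)[0],key=cv2.contourArea);print(cv2.minEnclosingCircle(cn),P[m>0].mean(0))
# rod direction from depth
rod=[P[v,u] for u,v in((318,140),(312,165),(306,190),(300,215))];print(np.round(rod,4))
E
```

```text
scene0 [np.float64(120.98), np.float64(120.77)] 0.001
s7 [np.float64(120.83), np.float64(120.91)] -0.0004
s8 [np.float64(120.83), np.float64(121.02)] -0.0009
s11 [np.float64(121.92), np.float64(119.94)] 0.009
b1 [np.float64(121.86), np.float64(119.72)] 0.0097
b2 [np.float64(121.9), np.float64(119.9)] 0.0091
b3 [np.float64(121.94), np.float64(119.91)] 0.0092
top0 [np.float64(120.51), np.float64(120.06)] 0.002
t11 [np.float64(121.47), np.float64(119.32)] 0.0098
((272.0, 251.0), 29.83296775817871) [ 0.43230801 -0.25800918  0.10194568]
[[ 0.4874 -0.2149  0.0694]
 [ 0.4806 -0.2284  0.0732]
 [ 0.4738 -0.2415  0.0771]
 [ 0.4672 -0.2542  0.0809]]
```

View pics/ptr.png

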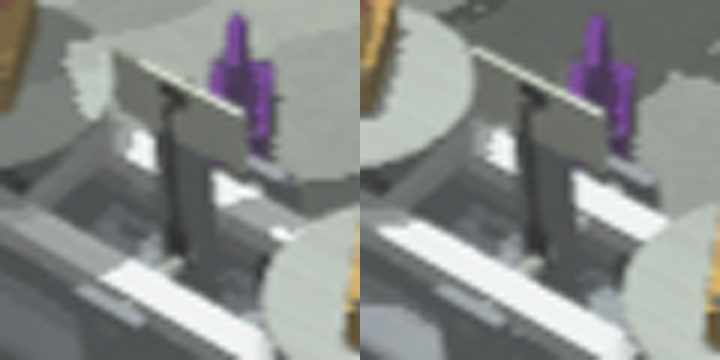

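The beam has rested steadily at about +0.009 rad from t=16.2 to 20.7 s. Against the arrested baseline of about 0.000 that means the header is roughly 2.4 g lighter than the master. Now I bring the lever back.

```bash
python3 - <<'E'
from arc import *
x0,z0,t0=.4329,.0964,.533
ex=np.array([np.cos(t0),np.sin(t0)]);ey=np.array([np.sin(t0),-np.cos(t0)])
n=20
for i in range(0,n+1):
    s=i/n; phi=-1.05+1.3*s; t=t0*(1-s)
    p=tcp(phi,t,max(-.003,.001-.001*i))-[x0,z0]; print(i,'dx %.4f dy %.4f rz %.3f'%(p@ex,p@ey,-(t-t0)))
E
```

```text
0 dx 0.0013 dy -0.0014 rz -0.000
1 dx 0.0068 dy -0.0042 rz 0.027
2 dx 0.0125 dy -0.0067 rz 0.053
3 dx 0.0183 dy -0.0087 rz 0.080
4 dx 0.0243 dy -0.0102 rz 0.107
5 dx 0.0294 dy -0.0112 rz 0.133
6 dx 0.0346 dy -0.0118 rz 0.160
7 dx 0.0398 dy -0.0120 rz 0.187
8 dx 0.0450 dy -0.0120 rz 0.213
9 dx 0.0502 dy -0.0115 rz 0.240
10 dx 0.0553 dy -0.0108 rz 0.267
11 dx 0.0604 dy -0.0097 rz 0.293
12 dx 0.0655 dy -0.0084 rz 0.320
13 dx 0.0704 dy -0.0067 rz 0.346
14 dx 0.0752 dy -0.0046 rz 0.373
15 dx 0.0798 dy -0.0023 rz 0.400
16 dx 0.0843 dy 0.0003 rz 0.426
17 dx 0.0887 dy 0.0032 rz 0.453
18 dx 0.0928 dy 0.0064 rz 0.480
19 dx 0.0967 dy 0.0098 rz 0.506
20 dx 0.1004 dy 0.0134 rz 0.533
```

```bash
python3 -m creep '[{"dx":0.0015,"dy":-0.0015,"dz":0,"rx":0,"ry":0,"rz":0,"gripper":0.34},{"dx":0.004,"dy":-0.003,"dz":0,"rx":0,"ry":0,"rz":0.013,"gripper":0.34},{"dx":0.007,"dy":-0.004,"dz":0,"rx":0,"ry":0,"rz":0.027,"gripper":0.34},{"dx":0.0125,"dy":-0.0065,"dz":0,"rx":0,"ry":0,"rz":0.053,"gripper":0.34},{"dx":0.018,"dy":-0.0085,"dz":0,"rx":0,"ry":0,"rz":0.08,"gripper":0.34},{"dx":0.024,"dy":-0.01,"dz":0,"rx":0,"ry":0,"rz":0.107,"gripper":0.34},{"dx":0.0295,"dy":-0.011,"dz":0,"rx":0,"ry":0,"rz":0.133,"gripper":0.34},{"dx":0.0345,"dy":-0.012,"dz":0,"rx":0,"ry":0,"rz":0.16,"gripper":0.34},{"dx":0.0345,"dy":-0.012,"dz":0,"rx":0,"ry":0,"rz":0.16,"gripper":0.34}]' 5
python3 - <<'E'
from h import *
snap('wrist','w13')
E
```

```text
time: 21.88
tool_pos: [0.4566, -0.264, 0.1244]
tool_rot: [-1.571, -0.373, 0.001]
contact_force: [-0.9, -0.2, -0.3]
opening: 0.0315
```

View pics/w13.png

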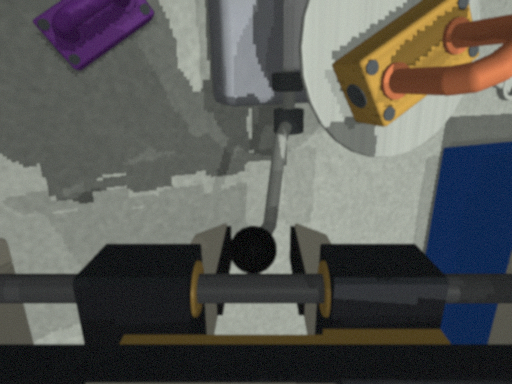

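The knob (253,249) rides against the front finger. I continue.

```bash
python3 - <<'E'
from arc import *
x0,z0,t0=.4565,.1243,.373
ex=np.array([np.cos(t0),np.sin(t0)]);ey=np.array([np.sin(t0),-np.cos(t0)])
n=15;a=-.66
for i in range(1,n+1):
    s=i/n; phi=a+(.30-a)*s; t=t0*(1-s)
    p=tcp(phi,t,-.003)-[x0,z0]; print(i,'dx %.4f dy %.4f rz %.3f'%(p@ex,p@ey,-(t-t0)))
E
```

```text
1 dx 0.0051 dy -0.0008 rz 0.025
2 dx 0.0102 dy -0.0016 rz 0.050
3 dx 0.0153 dy -0.0020 rz 0.075
4 dx 0.0204 dy -0.0021 rz 0.099
5 dx 0.0255 dy -0.0019 rz 0.124
6 dx 0.0306 dy -0.0014 rz 0.149
7 dx 0.0357 dy -0.0005 rz 0.174
8 dx 0.0407 dy 0.0006 rz 0.199
9 dx 0.0456 dy 0.0021 rz 0.224
10 dx 0.0504 dy 0.0039 rz 0.249
11 dx 0.0550 dy 0.0060 rz 0.274
12 dx 0.0596 dy 0.0084 rz 0.298
13 dx 0.0639 dy 0.0110 rz 0.323
14 dx 0.0681 dy 0.0140 rz 0.348
15 dx 0.0721 dy 0.0171 rz 0.373
```

```bash
python3 -m creep '[{"dx":0.005,"dy":-0.001,"dz":0,"rx":0,"ry":0,"rz":0.025,"gripper":0.34},{"dx":0.01,"dy":-0.0015,"dz":0,"rx":0,"ry":0,"rz":0.05,"gripper":0.34},{"dx":0.0155,"dy":-0.002,"dz":0,"rx":0,"ry":0,"rz":0.075,"gripper":0.34},{"dx":0.0205,"dy":-0.002,"dz":0,"rx":0,"ry":0,"rz":0.1,"gripper":0.34},{"dx":0.0255,"dy":-0.002,"dz":0,"rx":0,"ry":0,"rz":0.124,"gripper":0.34},{"dx":0.0305,"dy":-0.0015,"dz":0,"rx":0,"ry":0,"rz":0.149,"gripper":0.34},{"dx":0.0355,"dy":-0.0005,"dz":0,"rx":0,"ry":0,"rz":0.174,"gripper":0.34},{"dx":0.0405,"dy":0.0005,"dz":0,"rx":0,"ry":0,"rz":0.2,"gripper":0.34},{"dx":0.0455,"dy":0.002,"dz":0,"rx":0,"ry":0,"rz":0.224,"gripper":0.34},{"dx":0.0505,"dy":0.004,"dz":0,"rx":0,"ry":0,"rz":0.25,"gripper":0.34},{"dx":0.055,"dy":0.006,"dz":0,"rx":0,"ry":0,"rz":0.274,"gripper":0.34},{"dx":0.0595,"dy":0.0085,"dz":0,"rx":0,"ry":0,"rz":0.298,"gripper":0.34},{"dx":0.064,"dy":0.011,"dz":0,"rx":0,"ry":0,"rz":0.323,"gripper":0.34},{"dx":0.068,"dy":0.014,"dz":0,"rx":0,"ry":0,"rz":0.348,"gripper":0.34},{"dx":0.072,"dy":0.017,"dz":0,"rx":0,"ry":0,"rz":0.373,"gripper":0.34},{"dx":0.072,"dy":0.017,"dz":0,"rx":0,"ry":0,"rz":0.373,"gripper":0.34}]' 5
python3 -m creep '[{"dx":0.0015,"dy":0.0005,"dz":0,"rx":0,"ry":0,"rz":0,"gripper":0.34},{"dx":0.003,"dy":0.001,"dz":0,"rx":0,"ry":0,"rz":0,"gripper":0.34},{"dx":0.003,"dy":0.001,"dz":0,"rx":0,"ry":0,"rz":0,"gripper":0.34}]' 5
```

```text
time: 23.92
tool_pos: [0.5305, -0.2641, 0.1343]
tool_rot: [-1.571, -0.0, 0.001]
contact_force: [-0.7, 0.6, -0.1]
opening: 0.0312
time: 24.3
tool_pos: [0.5326, -0.2642, 0.1337]
tool_rot: [-1.571, -0.0, -0.0]
contact_force: [-1.3, 0.4, 1.5]
opening: 0.0312
```

```bash
python3 -m creep '[{"dx":0.001,"dy":0.0004,"dz":0,"rx":0,"ry":0,"rz":0,"gripper":0.34},{"dx":0.0015,"dy":0.0005,"dz":0,"rx":0,"ry":0,"rz":0,"gripper":0.34},{"dx":0.0015,"dy":0.0005,"dz":0,"rx":0,"ry":0,"rz":0,"gripper":0.34}]' 5
python3 -m creep '[{"dx":0.001,"dy":0.0004,"dz":0,"rx":0,"ry":0,"rz":0,"gripper":0.34},{"dx":0.001,"dy":0.0004,"dz":0,"rx":0,"ry":0,"rz":0,"gripper":0.34}]' 5
```

```text
time: 24.68
tool_pos: [0.5343, -0.2642, 0.1332]
tool_rot: [-1.571, -0.0, -0.0]
contact_force: [-1.7, 0.5, 1.6]
opening: 0.031
time: 24.92
tool_pos: [0.5353, -0.2642, 0.1327]
tool_rot: [-1.571, -0.0, -0.0]
contact_force: [-1.1, -0.1, 1.5]
opening: 0.0311
```

```bash
python3 -m creep '[{"dx":0.001,"dy":0.0004,"dz":0,"rx":0,"ry":0,"rz":0,"gripper":0.34},{"dx":0.001,"dy":0.0004,"dz":0,"rx":0,"ry":0,"rz":0,"gripper":0.34}]' 5
python3 -m creep '[{"dx":0.001,"dy":0.0004,"dz":0,"rx":0,"ry":0,"rz":0,"gripper":0.34},{"dx":0.001,"dy":0.0004,"dz":0,"rx":0,"ry":0,"rz":0,"gripper":0.34}]' 5
python3 -c "
from beam import *
snap('wrist','w14');beam('b4')"
```

```text
time: 25.18
tool_pos: [0.5356, -0.2643, 0.1324]
tool_rot: [-1.571, 0.001, 0.0]
contact_force: [-5.7, 0.1, 3.3]
opening: 0.0315
time: 25.42
tool_pos: [0.5358, -0.2643, 0.1321]
tool_rot: [-1.571, 0.003, 0.0]
contact_force: [-8.6, -0.7, 5.8]
opening: 0.0314
b4 25.52 L,R pan z mm [np.float64(120.87), np.float64(120.9)] tilt -0.0001
```

View pics/w14.png

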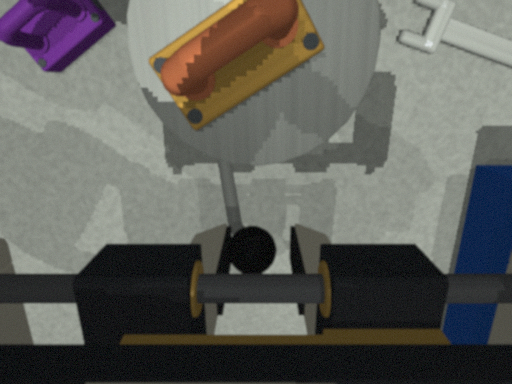

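The lever is at the arrest stop (force about 10 N, TCP stationary) and the beam is level at -0.0001. I centre on the knob, open a little, and rise straight up.

```bash
python3 -m creep '[{"dx":-0.003,"dy":-0.0008,"dz":0,"rx":0,"ry":0,"rz":0,"gripper":0.34},{"dx":-0.0045,"dy":-0.001,"dz":0,"rx":0,"ry":0,"rz":0,"gripper":0.38},{"dx":-0.0045,"dy":-0.001,"dz":0,"rx":0,"ry":0,"rz":0,"gripper":0.45},{"dx":-0.0045,"dy":-0.005,"dz":0,"rx":0,"ry":0,"rz":0,"gripper":0.45},{"dx":-0.0045,"dy":-0.025,"dz":0,"rx":0,"ry":0,"rz":0,"gripper":0.45},{"dx":-0.0045,"dy":-0.06,"dz":0,"rx":0,"ry":0,"rz":0,"gripper":0.45},{"dx":-0.0045,"dy":-0.1,"dz":0,"rx":0,"ry":0,"rz":0,"gripper":0.45},{"dx":-0.0045,"dy":-0.14,"dz":0,"rx":0,"ry":0,"rz":0,"gripper":0.45},{"dx":-0.03,"dy":-0.16,"dz":0,"rx":0,"ry":0,"rz":0,"gripper":0.45},{"dx":-0.05,"dy":-0.16,"dz":0,"rx":0,"ry":0,"rz":0,"gripper":0.45},{"dx":-0.05,"dy":-0.16,"dz":0,"rx":0,"ry":0,"rz":0,"gripper":0.45},{"dx":-0.05,"dy":-0.16,"dz":0,"rx":0,"ry":0,"rz":0,"gripper":0.45},{"dx":-0.05,"dy":-0.16,"dz":0,"rx":0,"ry":0,"rz":0,"gripper":0.45}]' 5
python3 - <<'E'
from beam import *
beam('b5');snap('top','t15')
im=load('b5')[0];cv2.imwrite('pics/c15.png',cv2.resize(im[80:230,150:310],None,fx=4,fy=4)[:,:,::-1])
for tag,box,th in(('scene0',(160,180,112,130),75),('b5',(160,180,112,130),75)):
    im,d,M,K=load(tag);u0,u1,v0,v1=box
    m=np.zeros(d.shape,np.uint8);m[v0:v1,u0:u1]=im.max(-1)[v0:v1,u0:u1]<th
    v,u=np.nonzero(m);print(tag,u.mean(),v.mean(),ray(u.mean(),v.mean(),M,K,.129))
header('b5',(248,274,148,186));header('b5',(183,204,112,146))
E
```

```text
time: 27.15
tool_pos: [0.4877, -0.2641, 0.2915]
tool_rot: [-1.57, 0.0, 0.0]
contact_force: [0.6, 0.2, 0.2]
opening: 0.0414
b5 27.2 L,R pan z mm [np.float64(120.81), np.float64(121.0)] tilt -0.0009
scene0 168.93333333333334 119.95555555555555 [ 0.52800598 -0.26331414  0.129     ]
b5 168.06382978723406 120.97872340425532 [ 0.53256166 -0.26196897  0.129     ]
b5 ztop 0.1857 zblock 0.1428 run [0.5366 0.0551 0.1835] ((533.6317749023438, 53.656333923339844), (34.88029098510742, 8.848346710205078), 27.461671829223633) -150.8 block ((532.9344482421875, 53.741455078125), (58.67593765258789, 29.815690994262695), 30.784997940063477)
b5 ztop 0.1861 zblock 0.1427 run [ 0.5327 -0.1683  0.1832] ((530.9517211914062, -169.63478088378906), (34.36077117919922, 5.840877532958984), 29.13565444946289) -152.5 block ((530.2808227539062, -170.08969116210938), (57.13481903076172, 29.41263771057129), 31.50975227355957)
```

View pics/c15.png

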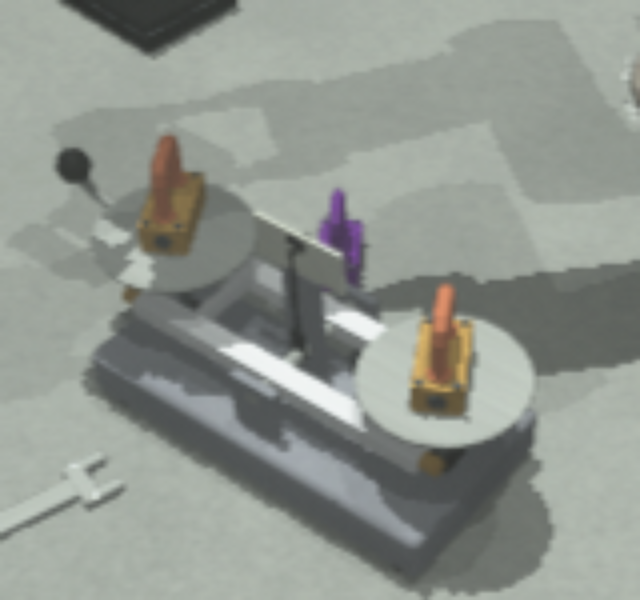

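View pics/t15.png

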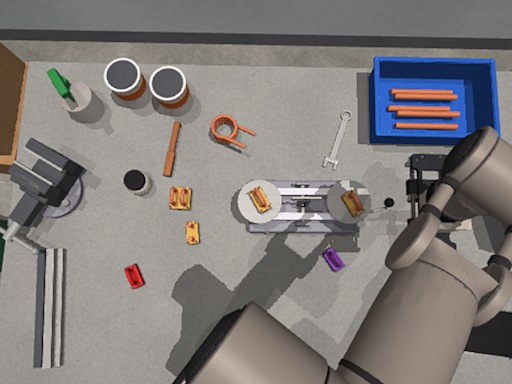

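Both headers stand upright on their pans at crop (443,365) and (172,215). The lever is back past its starting position, with the knob 4.5 mm further back, which fits the stop. Everything else is unmoved, and the arm is clear.

```bash
python3 -c "
from cell import robot
print(robot.hand_in())"
```

```text
the job is handed in; nothing more can be done
None
```

I set the single-bend brass header upright in the middle of the left pan and let go. I then eased the arrest lever to its free stop, waited for the beam to rest, brought the lever back to its arrest stop and handed in at about 27 s of the 64 s allowed.

- **Weighing:** the beam stayed at about +0.009 rad in every reading from 16.2 to 20.7 s, so the header is roughly 2.4 g lighter than the master.
- **Arrest:** after the return the pans were level to within 0.001 rad. The knob finished 4.5 mm further back than it started, which fits the lever having begun slightly off its stop.
- **Lever stops:** I judged both by the tool standing still while the force rose to about 10 N. I have no direct reading of the lever angle.
- **Headers and bench:** both headers are upright on their pans. The last pictures showed nothing else on the bench moved and the arm clear of everything.
- **Disagreement between views:** the camera views differ by 2–4 mm on the pan and header centres. The scene view puts the header about 1–2 mm from the pan's centre.

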